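Clamp the slicer's castle nut and lock it

TASK

On the leaning barrel of the spiral slicer, turn the winged castle nut clockwise until it clamps firmly, then turn it a little further the same way until one of its slots lines up with the lock bolt, and slide the bolt fully home into that slot. The nut must be left clamped, not backed off to an earlier slot, and you must let go of everything. Do not shift or tip the mug, the salt shaker or the peeler.

Things in the scene. Friction and masses are not known exactly. Their poses are not given: they have to be found in the camera images.
- slicer: Spiral vegetable slicer, fixed to the worktop by a round white suction foot (124 mm wide). Origin: centre of the foot's underside; z up. Its grey barrel leans toward the slicer's own -x.
- barrel: Grey barrel of the slicer, 68 mm thick, flange 88 mm; its axis leans 35 degrees from vertical. Origin: on the axis at the flange, under the nut. z points up and out along the axis, y (level) toward the lock bolt. Two aluminium cheeks, tops at z = 22 mm, guide the bolt at y = 42 to 108 mm. A slot meets the bolt when the nut's x is a multiple of 60 degrees from the barrel's x.
- castle_nut: Aluminium castle nut on the barrel's end. Origin: centre of its underside, on the barrel's axis (at the barrel's origin when clamped); z out along the axis. Flange 68 mm across, z = 0 to 8 mm; then a crown of six lugs, same width, z = 8 to 22 mm; between them six radial slots 12 mm wide, centred 30, 90, 150... degrees from the nut's x. On top the wing. Clockwise seen from above tightens.
- nut_wing_top (a point): Centre of the top of the nut's wing (46 mm along the nut's x, 14 mm along its y, z = 22 to 54 mm), on the axis, turning with the nut. The nut runs freely (0.04 N m) for 0.8 to 1.7 rad, sinking 1 mm a rad, then clamps, at an angle that differs each time: then it takes 0.6 N m, sinks no more, stops hard 1.7 rad later; let go, it springs back 0.04 rad. Turned back it is loose.
- lock_bolt (a joint): Travel of the captive lock bolt toward the nut's axis (along the barrel's -y), m: 0 is pulled back, tip clear of the nut; 0.017 is fully home in a slot; a lug in the way stops it at about 0.004. It slides with about 1.5 N and stays where it is left. The bolt is a steel rod 8 mm thick with a round tip, its centre line at z = 15 mm of the barrel.
- bolt_knob (a point): Centre of the top face of the bolt's black upright knob, 12 mm (barrel x) by 14 mm (barrel y), which stands up along the barrel's z, 48 mm tall and free for 34 mm below this point (to just above the cheeks' tops at 36 mm below).
- mug_green: Green and white mug, 86 mm wide, 99 mm tall; bystander. Origin: centre of its underside.
- salt_shaker: Salt shaker, 44 mm wide, 90 mm tall; bystander. Origin: centre of its underside.
- peeler: Vegetable peeler with a dark green handle, 170 mm long, lying; bystander. Origin: centre of its underside.
Not all that is in view belongs to the job. There is more than one size of the slicer; the job needs the larger.

How it is judged:
By the outcome, as a careful person would: the job done as asked, in the order asked, and still so for the second after the job is handed in, with the robot touching nothing.
It also fails if it takes over 56 s, if anything falls off the work surface, if the arm or the gripper's body presses on something with over 40 N, if the wrist force passes 120 N, or if a joint passes its speed limit or range.

ROBOT

A 7-joint arm with a two-finger parallel gripper is mounted at the origin on a cart in front of the work surface, level with it; the furniture and walls round the work are solid. World frame = base frame: x ahead of the robot, y to its left, z up, the work surface at z = 0. Lengths are in m, angles in rad, forces in N, time in s.
With the tool pointing down it reaches from about 0.35 to 0.9 m from the base axis. Payload 8.1 kg.
Tool frame: the origin (TCP) lies midway between the tips of the shut fingers; the grasp point (between the pads) lies 19 mm behind it; z points along the fingers, y is the line along which they close (so a half turn about z gives the same grasp; the last joint's range is limited). The gripper opens to 92 mm and grips with 3 to 60 N. Pads are 19 mm wide; open, the fingers measure 130 mm over their backs; the gripper's body (75 mm by 190 mm) begins 47 mm behind the grasp point.
Start: joints at [-1.413, 0.434, 0.025, 1.573, -0.012, 1.134, -0.075], TCP at [0.161, 0.604, 0.227] pointing down, gripper open.
Joint ranges: [-2.62, 2.62], [-0.44, 2.09], [-1.27, 1.32], [0.08, 2.57], [-1.32, 4.46], [0.12, 2], [-2.74, 2.74]. Speed limits (rad/s): [2.22, 2.22, 3.01, 3.01, 3.14, 3.14, 3.14].

INTERFACE

Orientations are given as a rotation vector (axis times angle).
In Python, from cell import readout, get_image, calibration, ticket gives the robot as it stands. The module is installed in compiled form; this text tells all that it offers.
- The arm moves only by the tool move_arm, never from a script. Its argument "series" is a list of rows, each a list of 6 numbers: the shift along the world's x, y, z as a fraction of full scale, then the turn, a rotation vector about the world's x, y, z as a fraction of full scale. A call has 1 to 5 rows; each row is the pose to reach, as a shift and turn from the pose commanded when the call began; what a row does not reach only later rows make up. Full scale, the value 1, is 0.75 m for a shift and 60 degrees for a turn. A row lasts 1/10 s, in which the tool goes at most 50 mm and 8.59 degrees, less where a joint would pass 70% of its speed; a pose out of reach is approached as far as the arm can. A call with a number of a shift or a turn outside -1 to 1 is refused whole. A call with a gripper value outside its range is refused whole. "claw" is the opening, from -1 (shut) to 1 (fully open), so that 0 is half open, set as the call begins (left out, the last holds). The fingers move at their own pace and stop on an object; "squeeze" is the grip in N (left out, the last holds). Time passes only in rows, so rows that repeat a pose let the fingers close. It gives the time, the measured TCP pose, the force, the opening and the grip force at its end, in the units of the state.
- readout.observe(): the state, without advancing time (a new reading comes with each control period).
- get_image(name): name is "scene" or "top" or "wrist"; returns (picture, depth): 480x640x3 uint8, red, green, blue; 480x640 float32, m along the optical axis (not along the pixel's ray), 0 where there is no reading.
- calibration(name): a dict with "fx", "fy", "cx", "cy" (pixels), "view" (4x4, takes a point from world to camera coordinates); the wrist camera has in their place "mount" (4x4, takes a point from camera to tool coordinates, whose origin is the TCP and whose axes are the flange's). Camera axes: x right, y down, z forward; pixel columns grow to the right and rows downward; lengths in m; the calibration is good to about 2 mm. The wrist camera is an equidistant fisheye: a pixel r from the principal point sees the ray r / f radians off the axis. A picture is of the moment at which its call begins: read the wrist's pose just before it. calibration takes no time and is no camera call.
- ticket.sign_off(): hands the job in; it is judged then, once.
The state is a dict: "clock": time; "joints": joint angles; "dq": joint speeds; "joint_efforts": joint torques, N m; "position": TCP position; "ee_rot": TCP orientation; "force": force on the tool from outside, world axes, zero at the start; "ft_torque": the same for the moment, N m; "width": opening from 0.0 (shut) to 1.0 (fully open); "gripper_force": force on a finger pad.
Only numpy, scipy, OpenCV 4.12 (cv2) and the standard library are available. Lean on these libraries where they do the work, as an engineer would, in place of code of your own. Each camera call takes 0.05 s, during which the arm holds its last target. There are 200 camera calls.

## Working session

There is one attempt and no reset: what is moved stays moved. The work goes in short steps, Python scripts to look and compute and a tool call to move; the robot and the scene stay as the last step left them, time stands still between calls to the robot, and variables do not carry over. Pictures are saved under pics/ and viewed, at most 10 in all, crops included, and the job is handed in when it is done.

Besides the shell and the picture viewer there is one more tool, called after "Request:" as a command line: name --pt "numbers of a row" for each row, then --argument value for the rest. move_arm: Moves the arm, as the interface text tells. Shift numbers are shares of 0.75 m and turn numbers shares of 60 degrees, none past 1 either way. Its arguments: {"type":"object","properties":{"series":{"type":"array"},"claw":{"type":"number"},"squeeze":{"type":"number"}},"required":["series"]}

```bash
mkdir -p pics
python3 - <<'E'
from cell import readout,get_image,calibration
import cv2,numpy as np
print(readout.observe())
for n in("scene","top"):
    p,d=get_image(n); cv2.imwrite(f"pics/{n}0.png",p[:,:,::-1]); np.save(f"{n}_d.npy",d); c=calibration(n); print(n,c)
print(calibration("wrist"))
E
```

```text
{'clock': 0.0, 'joints': array([-1.41260536,  0.435218  ,  0.02496527,  1.57411615, -0.01159788,
        1.13400009, -0.07508686]), 'dq': array([-2.26979731e-04, -6.98729720e-04, -2.43776691e-05,  4.98782799e-04,
        7.60742523e-04,  1.92025061e-03, -6.36782615e-04]), 'joint_efforts': array([ 1.67068833e-04, -6.67840648e+01,  9.85529758e-01, -3.14462328e+01,
       -6.03647414e-02,  4.28005157e-02,  1.84275282e-04]), 'position': array([0.16107074, 0.60334599, 0.22594061]), 'ee_rot': array([-4.08557345e-01, -3.11484705e+00,  2.50592173e-03]), 'force': array([-0.90237105, -0.14248137,  0.04781335]), 'ft_torque': array([-0.00334759,  0.00803069,  0.07309305]), 'gripper_force': 0.0, 'width': 0.9959527128331684}
scene {'fx': 463.32247756484736, 'fy': 463.32247756484736, 'cx': 310.16419476335346, 'cy': 247.92098830361414, 'view': array([[-0.9039023 , -0.42770435, -0.00544184,  0.54812563],
       [-0.17948295,  0.39080261, -0.90280629,  0.21183216],
       [ 0.38826086, -0.81507196, -0.43001302,  0.72278905],
       [ 0.        ,  0.        ,  0.        ,  1.        ]])}
top {'fx': 621
[... 197 characters left out ...]
66692757e-01,  1.58388844e-01, -2.01042503e-01,
         5.73843279e-01],
       [ 1.98584415e-01, -3.13625241e-02, -9.79581861e-01,
         1.14429634e+00],
       [ 0.00000000e+00,  0.00000000e+00,  0.00000000e+00,
         1.00000000e+00]])}
{'fx': 371.64829954431775, 'fy': 371.64829954431775, 'cx': 320.7545217521647, 'cy': 244.06759553811605, 'mount': array([[-6.96147314e-05, -9.64427762e-01, -2.64346527e-01,
         7.15499373e-02],
       [ 9.99999747e-01,  1.19833144e-04, -7.00539276e-04,
         2.37844925e-04],
       [ 7.07297002e-04, -2.64346509e-01,  9.64427511e-01,
        -1.59141120e-01],
       [ 0.00000000e+00,  0.00000000e+00,  0.00000000e+00,
         1.00000000e+00]])}
```

View pics/scene0.png

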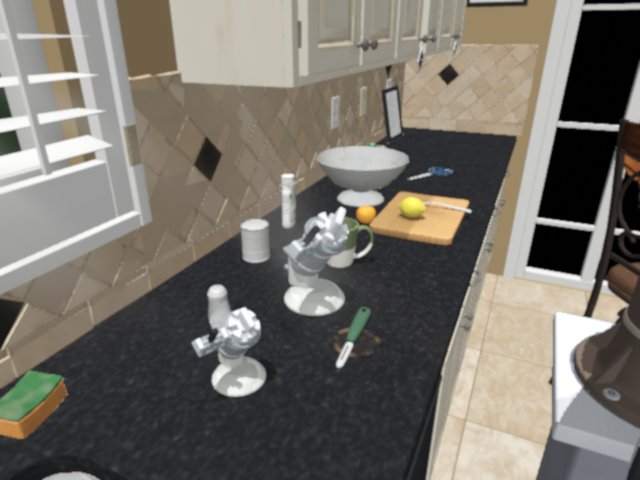

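View pics/top0.png

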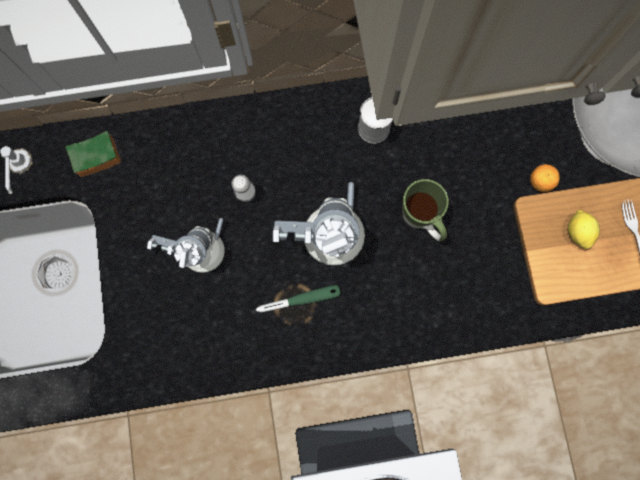

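The larger slicer is the right-hand one in the top view: nut near (335,235), lock bolt pointing left with its knob near (280,232), barrel leaning towards the robot. The mug is at (425,205), the salt shaker at (243,187) and the peeler at (300,298).

```bash
cat > h.py <<'E'
import numpy as np,cv2
from cell import *
def cloud(n,d=None,p=None):
    if d is None: p,d=get_image(n)
    c=calibration(n); v,u=np.mgrid[:480,:640]
    P=np.stack([(u-c['cx'])/c['fx']*d,(v-c['cy'])/c['fy']*d,d],-1)
    V=c['view']; return p,d,(P-V[:3,3])@V[:3,:3]
def proj(n,X):
    c=calibration(n);V=c['view'];q=np.atleast_2d(X)@V[:3,:3].T+V[:3,3]
    return np.c_[q[:,0]/q[:,2]*c['fx']+c['cx'],q[:,1]/q[:,2]*c['fy']+c['cy']]
E
python3 - <<'E'
from h import *
np.set_printoptions(precision=4,suppress=True)
out=[]
for n,(u0,v0,u1,v1) in dict(top=(260,170,380,280),scene=(270,195,370,320)).items():
    d=np.load(f"{n}_d.npy");p=cv2.imread(f"pics/{n}0.png");_,_,X=cloud(n,d,p)
    c=cv2.resize(p[v0:v1,u0:u1],(400,int(400*(v1-v0)/(u1-u0))),interpolation=cv2.INTER_CUBIC)
    out.append(cv2.copyMakeBorder(c,0,500-c.shape[0],0,0,cv2.BORDER_CONSTANT))
    if n=='top':
        for (u,v) in [(335,235),(320,232),(280,232),(302,232),(285,235),(345,262),(350,190),(362,240)]: print(u,v,X[v,u])
    R=X[v0:v1,u0:u1].reshape(-1,3); R=R[np.isfinite(R).all(1)]
    R=R[R[:,2]>.02]; print(n,len(R),R.min(0),R.max(0))
    np.save(n+"_X.npy",X)
cv2.imwrite("pics/z1.png",np.hstack(out))
E
```

```text
335 235 [0.5594 0.0082 0.1793]
320 232 [0.569  0.0331 0.1791]
280 232 [0.5817 0.1019 0.1723]
302 232 [0.5802 0.0639 0.1501]
285 235 [0.5752 0.0941 0.1712]
345 262 [ 0.5373 -0.0122  0.0006]
350 190 [ 0.6745 -0.0447  0.0343]
362 240 [ 0.5739 -0.0526  0.0131]
top 3296 [ 0.3473 -0.0534  0.02  ] [0.6928 0.1144 1.2364]
scene 5266 [ 0.2528 -0.6082  0.02  ] [0.9325 0.7408 0.505 ]
```

View pics/z1.png

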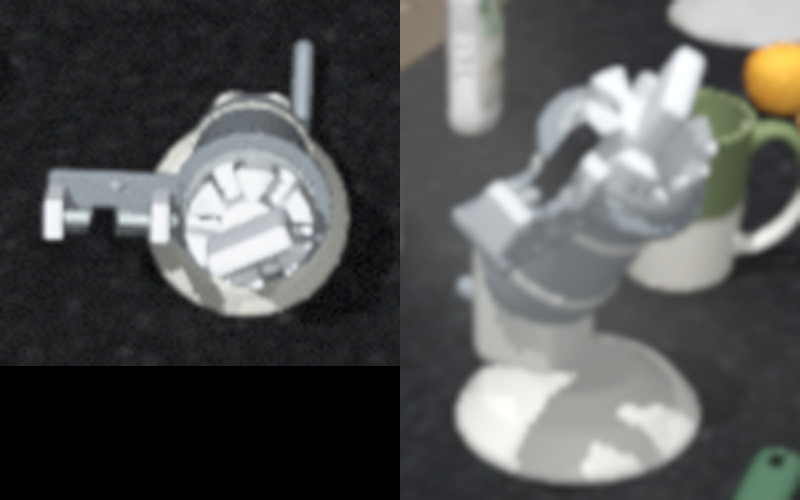

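The left crop shows the cheeks and the bolt running to image left, with the black knob at about (291,236) in full-image pixels. The wing centre is at about (332,242), and the barrel leans towards image bottom. Next I estimate the axis frame from depth.

Run:
```python
from h import *
np.set_printoptions(precision=4,suppress=True)
X=np.load("top_X.npy");S=np.load("scene_X.npy");p=cv2.imread("pics/top0.png")
W=X.reshape(-1,3); 
sel=(np.abs(W[:,1]-.02)<.12)&(np.abs(W[:,0]-.6)<.14)
A=W[sel]
# foot: low, bright points
g=p.max(2).reshape(-1)[sel]
F=A[(A[:,2]>.004)&(A[:,2]<.02)&(g>90)]
(c,r)=cv2.minEnclosingCircle(F[:,:2].astype(np.float32));print("foot",c,r,len(F))
# top part
T=A[A[:,2]>.09]; print(len(T),T.min(0),T.max(0))
# bolt arm: y>0.055
B=T[T[:,1]>.055]; print("arm",len(B),B.min(0),B.max(0)); 
# yaw candidates: make each frame coordinate summaries
for yaw in np.radians([0,5,10,15,20]):
    y=np.array([-np.sin(yaw),np.cos(yaw),0]); l=np.array([-np.cos(yaw),-np.sin(yaw),0])
    z=np.cos(np.radians(35))*np.array([0,0,1])+np.sin(np.radians(35))*l; x=np.cross(y,z)
    q=B@np.c_[x,y,z]; 
    h,e=np.histogram(q[:,2],bins=np.arange(.0,.3,.002)-.4); k=h.argsort()[-4:]
    print(np.degrees(yaw),z,"zpeaks",e[k],h[k],"xr",np.percentile(q[:,0],[2,98]),np.std(q[:,2]))
# fit plane on flat plate of arm: ransac
rng=np.random.default_rng(0);best=0
for i in range(2000):
    t=T[rng.choice(len(T),3,False)];n=np.cross(t[1]-t[0],t[2]-t[0]);nn=np.linalg.norm(n)
    if nn<1e-6: continue
    n/=nn;n*=np.sign(n[2]); 
    if n[2]<.6: continue
    m=np.abs((T-t[0])@n)<.002
    if m.sum()>best: best=m.sum();bn=n;bm=m
q=T[bm];n=np.linalg.svd(q-q.mean(0),full_matrices=False)[2][2];n*=np.sign(n[2]);print("plane",best,n,q.mean(0),np.degrees(np.arccos(n[2])),np.degrees(np.arctan2(n[1],n[0])))
```

```text
foot (0.5504844784736633, 0.04560929536819458) 0.12404046207666397 1057
9541 [ 0.5275 -0.1     0.0901] [0.7399 0.1144 0.7292]
arm 710 [0.5468 0.055  0.1411] [0.6078 0.1144 0.2084]
0.0 [-0.5736  0.      0.8192] zpeaks [-0.214 -0.208 -0.21  -0.212] [57 69 90 95] xr [0.5512 0.5875] 0.018709030572025012
5.0 [-0.5714 -0.05    0.8192] zpeaks [-0.21  -0.216 -0.212 -0.214] [56 63 80 87] xr [0.5543 0.593 ] 0.01866892761772978
10.0 [-0.5649 -0.0996  0.8192] zpeaks [-0.218 -0.216 -0.214 -0.212] [51 58 68 74] xr [0.5539 0.5946] 0.018608663420975006
14.999999999999998 [-0.554  -0.1485  0.8192] zpeaks [-0.208 -0.214 -0.212 -0.21 ] [49 51 59 61] xr [0.5498 0.592 ] 0.018527210245617584
20.0 [-0.539  -0.1962  0.8192] zpeaks [-0.208 -0.21  -0.204 -0.206] [46 48 49 57] xr [0.5422 0.5857] 0.018423489152949238
plane 548 [-0.5497  0.1287  0.8254] [0.5857 0.032  0.1602] 34.37540517052798 166.82311749168457
```

```bash
cat >> h.py <<'E'
def frame(yaw):
    t=np.radians(35);y=np.array([-np.sin(yaw),np.cos(yaw),0]);l=np.array([-np.cos(yaw),-np.sin(yaw),0])
    z=np.array([0,0,np.cos(t)])+np.sin(t)*l;return np.c_[np.cross(y,z),y,z]
E
python3 - <<'E'
from h import *
from scipy.spatial.transform import Rotation as Ro
np.set_printoptions(precision=4,suppress=True)
W=np.load("top_X.npy").reshape(-1,3)
A=W[(np.abs(W[:,1]-.02)<.12)&(np.abs(W[:,0]-.6)<.14)&(W[:,2]<.25)&(W[:,2]>.1)]
# yaw by sharpness of histogram of n-coordinate
best=[]
for yd in np.arange(-25,10,1.):
    q=A@frame(np.radians(yd)); h=np.histogram(q[:,2],bins=np.arange(-.5,.3,.0015))[0]; best.append((int((h.astype(float)**2).sum()),yd))
print(sorted(best)[-8:])
yaw=np.radians(sorted(best)[-1][1]);R=frame(yaw);q=A@R
h,e=np.histogram(q[:,2],bins=np.arange(-.5,.3,.002));
for a,b in zip(e,h):
    if b>8: m=(q[:,2]>=a)&(q[:,2]<a+.002);print(round(a,3),b,q[m][:,:2].min(0),q[m][:,:2].max(0),q[m][:,:2].mean(0))
E
```

```text
[(263674, np.float64(-8.0)), (275084, np.float64(-15.0)), (279662, np.float64(-9.0)), (287392, np.float64(-14.0)), (293066, np.float64(-10.0)), (297044, np.float64(-13.0)), (300192, np.float64(-11.0)), (302846, np.float64(-12.0))]
-0.278 12 [0.5711 0.1055] [0.5781 0.1451] [0.5745 0.1248]
-0.276 10 [0.5676 0.1015] [0.5767 0.1487] [0.5731 0.1221]
-0.268 9 [0.556  0.0936] [0.5768 0.1556] [0.5676 0.1178]
-0.266 21 [0.5528 0.0976] [0.5785 0.1573] [0.5704 0.1309]
-0.264 20 [0.5496 0.0935] [0.579  0.1589] [0.5692 0.1209]
-0.262 23 [0.5553 0.0935] [0.5778 0.1537] [0.5712 0.1263]
-0.26 17 [0.5569 0.0997] [0.578  0.1554] [0.5721 0.1284]
-0.258 10 [0.5601 0.1017] [0.5773 0.1535] [0.5723 0.1244]
-0.256 15 [0.5544 0.0957] [0.5762 0.157 ] [0.5694 0.1257]
-0.254 10 [0.5564 0.0937] [0.5764 0.1481] [0.5704 0.1184]
-0.252 9 [0.5538 0.0998] [0.5778 0.1569] [0.568  0.1335]
-0.25 15 [0.5567 0.0978] [0.5763 0.155 ] [0.5711 0.1317]
-0.248 17 [0.5607 0.0959] [0.5772 0.1497] [0.5716 0.1242]
-0.244 14 [0.5604 0.0959] [0.5766 0.1514] [0.5703 0.1208]
-0.242 10 [0.5618 0.102 ] [0.5777 0.1531] [0.5726 0.1253]
-0.
[... 1551 characters left out ...]
 0.1483]
-0.154 15 [0.5418 0.1109] [0.558  0.2052] [0.5495 0.1499]
-0.152 10 [0.5417 0.1075] [0.5585 0.1945] [0.5501 0.1318]
-0.15 25 [0.5375 0.1058] [0.5583 0.2066] [0.5483 0.1507]
-0.148 18 [0.5425 0.1039] [0.5584 0.2029] [0.5494 0.1417]
-0.146 13 [0.5439 0.1058] [0.5579 0.2079] [0.5497 0.147 ]
-0.144 17 [0.5382 0.1076] [0.5585 0.206 ] [0.5485 0.1534]
-0.142 22 [0.5337 0.1058] [0.5594 0.2076] [0.5494 0.1383]
-0.14 37 [0.5294 0.104 ] [0.5585 0.2057] [0.5443 0.1355]
-0.138 71 [0.5295 0.104 ] [0.5573 0.2055] [0.5438 0.1329]
-0.136 78 [0.5324 0.1038] [0.5582 0.207 ] [0.545 0.136]
-0.134 49 [0.5332 0.1055] [0.5553 0.207 ] [0.5443 0.1539]
-0.132 13 [0.5341 0.1122] [0.5484 0.2068] [0.5429 0.1847]
```

Run:
```python
from h import *
from scipy.spatial.transform import Rotation as Ro
np.set_printoptions(precision=4,suppress=True)
W=np.load("top_X.npy").reshape(-1,3)
A=W[(np.abs(W[:,1]-.02)<.12)&(np.abs(W[:,0]-.6)<.14)&(W[:,2]<.25)&(W[:,2]>.1)]
R=frame(np.radians(-11.8));q=A@R
t=q[(q[:,2]>-.141)&(q[:,2]<-.131)]
for m in(t[:,1]<.17,t[:,1]>.18):
    r=cv2.minAreaRect((t[m][:,:2]*1000).astype(np.float32));print(m.sum(),r,np.median(t[m],0))
f=q[(q[:,2]>-.2)&(q[:,2]<-.187)];print("flange z",np.median(f[:,2]))
f=q[(q[:,2]>-.174)&(q[:,2]<-.163)&(q[:,1]<.165)];print("crown",np.median(f[:,2]),cv2.minEnclosingCircle((f[:,:2]*1000).astype(np.float32)))
O=R@[.544,.126,-.1925];print("origin",O,"\n",R)
print("proj",proj("top",[O,O+R@[0,0,.055],O+R@[0,.074,.058]]))
# pre-pose: tool z=-barrel z, tool y... 
s=readout.observe();C=Ro.from_rotvec(s['ee_rot'])
print("cur\n",C.as_matrix(),s['position'])
print("rangez",O+R@[0,0,.2])
```

```text
204 ((544.0269165039062, 122.7080307006836), (14.617363929748535, 46.62213897705078), 26.547462463378906) [ 0.5453  0.1223 -0.1363]
53 ((543.5455322265625, 199.1841278076172), (11.986284255981445, 12.762530326843262), 89.85902404785156) [ 0.5454  0.1999 -0.1344]
flange z -0.1933619812488113
crown -0.16825661468455058 ((544.4136962890625, 126.71672058105469), 37.75821304321289)
origin [0.57   0.0096 0.1543] 
 [[ 0.8018  0.2045 -0.5615]
 [-0.1675  0.9789  0.1173]
 [ 0.5736  0.      0.8192]]
proj [[332.9395 232.2119]
 [332.6592 244.8766]
 [289.0215 243.734 ]]
cur
 [[-0.9662  0.2579 -0.0002]
 [ 0.2579  0.9662 -0.0014]
 [-0.0002 -0.0014 -1.    ]] [0.1611 0.6034 0.226 ]
rangez [0.4578 0.0331 0.3182]
```

```bash
cat >> h.py <<'E'
from scipy.spatial.transform import Rotation as Ro
np.set_printoptions(precision=4,suppress=True)
YAW=np.radians(-11.8);R=frame(YAW);O=R@np.array([.544,.1227,-.1925])
def go(pb,ang):
    "pb: TCP in barrel frame, ang: tool y azimuth (deg) in barrel frame"
    s=readout.observe();a=np.radians(ang);y=R@[np.cos(a),np.sin(a),0];z=-R[:,2]
    D=Ro.from_matrix(np.c_[np.cross(y,z),y,z]);C=Ro.from_rotvec(s['ee_rot'])
    print("t",s['clock'],"shift",(O+R@np.array(pb)-s['position'])/.75,"turn",(D*C.inv()).as_rotvec()/np.radians(60))
    where(s)
def where(s=None):
    s=s or readout.observe();C=Ro.from_rotvec(s['ee_rot']);y=R.T@C.as_matrix()[:,1]
    print("tcp barrel",R.T@(s['position']-O),"yaz",np.degrees(np.arctan2(y[1],y[0])),"tilt",np.degrees(np.arccos(-C.as_matrix()[:,2]@R[:,2])),"j",s['joints'],"F",R.T@s['force'],"T",R.T@s['ft_torque'],s['width'],s['gripper_force'])
E
python3 -c "
from h import *
print(O);go([0,0,.17],26.5)"
```

```text
[0.5694 0.0064 0.1543]
t 0.1 shift [ 0.4171 -0.7694  0.0901] turn [ 0.1935 -0.5802 -0.9729]
tcp barrel [-0.3863  0.5009  0.358 ] yaz 87.46931495336274 tilt 34.9959405578122 j [-1.4126  0.4352  0.025   1.574  -0.0116  1.134  -0.0751] F [-0.6383  0.4883 -0.2391] T [-0.0117  0.053  -0.0308] 0.9991238665440021 0.0
```

Request:
move_arm --pt "0.42 -0.77 0.09 0.19 -0.58 -0.97" --pt "0.42 -0.77 0.09 0.19 -0.58 -0.97" --pt "0.42 -0.77 0.09 0.19 -0.58 -0.97" --pt "0.42 -0.77 0.09 0.19 -0.58 -0.97" --pt "0.42 -0.77 0.09 0.19 -0.58 -0.97" --claw 0

```text
clock: 0.6
position: [0.281, 0.3834, 0.2524]
ee_rot: [1.219, 2.494, 0.241]
force: [0.9, -0.2, 0.2]
width: 0.614
gripper_force: 0.0
```

```bash
python3 -c "
from h import *
go([0,0,.17],26.5)"
```

```text
t 0.6 shift [ 0.2572 -0.4761  0.055 ] turn [ 0.0726 -0.2149 -0.362 ]
tcp barrel [-0.2382  0.3101  0.2864] yaz 48.908833934082594 tilt 13.482366419958334 j [-1.5797  0.0726  0.2406  2.0806  0.4575  0.9502 -0.9406] F [ 0.8752  0.0129 -0.4071] T [-0.1198  0.4424  0.0551] 0.6138461650729371 0.0
```

Request:
move_arm --pt "0.24 -0.45 0.05 0.06 -0.19 -0.32" --pt "0.24 -0.45 0.05 0.06 -0.19 -0.32" --pt "0.24 -0.45 0.05 0.06 -0.19 -0.32" --pt "0.24 -0.45 0.05 0.06 -0.19 -0.32" --pt "0.24 -0.45 0.05 0.06 -0.19 -0.32"

```text
clock: 1.1
position: [0.3976, 0.1645, 0.2764]
ee_rot: [1.526, 2.097, 0.333]
force: [1.8, 0.8, 1.0]
width: 0.498
gripper_force: 0.0
```

```bash
python3 -c "
from h import *
go([0,0,.17],26.5)"
```

```text
t 1.1 shift [ 0.1018 -0.1842  0.0229] turn [ 0.015  -0.0287 -0.0474]
tcp barrel [-0.0942  0.1196  0.215 ] yaz 29.5468804029368 tilt 1.6243751450525639 j [-1.4498 -0.1938  0.3925  2.3278  0.7975  0.9543 -1.2095] F [ 1.8965  1.111  -0.1264] T [-0.0161  0.5644  0.018 ] 0.4981066905634583 0.0
```

Request:
move_arm --pt "0.09 -0.17 0.02 0.01 -0.02 -0.03" --pt "0.09 -0.17 0.02 0.01 -0.02 -0.03" --pt "0.09 -0.17 0.02 0.01 -0.02 -0.03" --pt "0.09 -0.17 0.02 0.01 -0.02 -0.03" --pt "0.09 -0.17 0.02 0.01 -0.02 -0.03"

```text
clock: 1.6
position: [0.4647, 0.0376, 0.2915]
ee_rot: [1.558, 2.053, 0.349]
force: [0.3, -0.2, 0.0]
width: 0.5
gripper_force: 0.0
```

```bash
python3 -c "
from h import *
go([0,0,.17],26.5)
p,d=get_image('wrist');cv2.imwrite('pics/w1.png',p[:,:,::-1]);np.save('w1d.npy',d)"
```

```text
t 1.6 shift [ 0.0123 -0.0151  0.0028] turn [ 0.0024 -0.0089 -0.0137]
tcp barrel [-0.0105  0.0092  0.1748] yaz 27.318996139900456 tilt 0.5593499422773202 j [-1.3224 -0.3338  0.631   2.3383  0.9049  0.8683 -0.9456] F [ 0.3184 -0.1647 -0.2188] T [-0.0409  0.6978  0.0596] 0.500227358734302 0.0
```

View pics/w1.png

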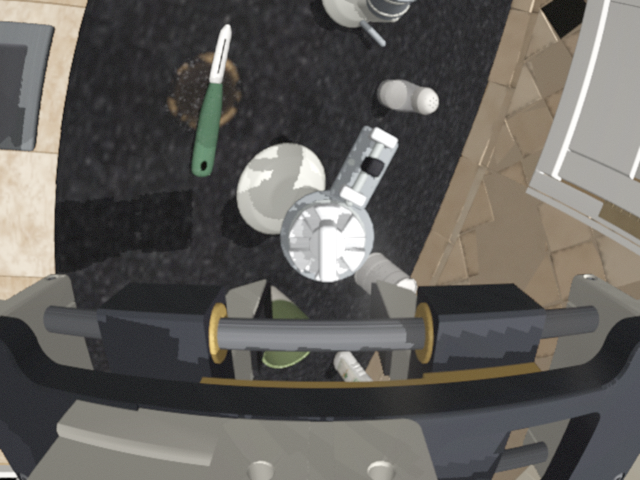

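The wrist view shows the wing centred at about (328,250), lying square to the closing line, with the black knob at (371,167). I'll check the fit with wrist depth.

```bash
cat >> h.py <<'E'
def wcloud(s,d):
    c=calibration('wrist');v,u=np.mgrid[:480,:640];a=(u-c['cx'])/c['fx'];b=(v-c['cy'])/c['fy'];r=np.hypot(a,b)+1e-9
    k=np.tan(np.minimum(r,1.4))/r;P=np.stack([a*k*d,b*k*d,d],-1);M=c['mount']
    T=P@M[:3,:3].T+M[:3,3];Wd=T@Ro.from_rotvec(s['ee_rot']).as_matrix().T+s['position'];return (Wd-O)@R
def rects(s,d):
    q=wcloud(s,d)[100:270,240:430].reshape(-1,3);q=q[np.hypot(q[:,0],q[:,1])<.13]
    h,e=np.histogram(q[:,2],bins=np.arange(-.01,.07,.002));print({round(float(x)*1000):int(n) for x,n in zip(e,h)})
    for m in ((np.hypot(q[:,0],q[:,1])<.03)&(q[:,2]>.048)&(q[:,2]<.062),(q[:,1]>.055)&(np.abs(q[:,0])<.02)&(q[:,2]>.053)&(q[:,2]<.064)):
        if m.sum()>5: print(m.sum(),cv2.minAreaRect((q[m][:,:2]*1000).astype(np.float32)),np.median(q[m],0)*1000)
E
python3 -c "
from h import *
rects(readout.observe(),np.load('w1d.npy'))"
```

```text
{-10: 0, -8: 1, -6: 5, -4: 67, -2: 1177, 0: 1835, 2: 211, 4: 22, 6: 21, 8: 32, 10: 637, 12: 491, 14: 83, 16: 61, 18: 155, 20: 309, 22: 326, 24: 1639, 26: 749, 28: 19, 30: 6, 32: 14, 34: 11, 36: 8, 38: 19, 40: 7, 42: 20, 44: 7, 46: 18, 48: 12, 50: 23, 52: 29, 54: 110, 56: 469, 58: 304, 60: 153, 62: 6, 64: 0, 66: 0}
811 ((-3.0718483924865723, 6.329204559326172), (13.538058280944824, 35.96939468383789), 27.514076232910156) [-3.7232  7.0731 57.296 ]
282 ((-1.6248517036437988, 78.0019760131836), (14.043006896972656, 12.39509391784668), 84.98318481445312) [-1.8756 77.9261 60.1501]
```

```bash
sed -i 's/100:270,240:430/100:300,240:430/' h.py; python3 -c "
from h import *
rects(readout.observe(),np.load('w1d.npy'))
go([0,0,.08],27)"
```

```text
{-10: 0, -8: 1, -6: 5, -4: 73, -2: 1286, 0: 1886, 2: 211, 4: 22, 6: 21, 8: 32, 10: 669, 12: 510, 14: 85, 16: 65, 18: 161, 20: 313, 22: 332, 24: 1680, 26: 756, 28: 19, 30: 6, 32: 14, 34: 11, 36: 8, 38: 19, 40: 7, 42: 20, 44: 7, 46: 18, 48: 12, 50: 23, 52: 32, 54: 128, 56: 592, 58: 347, 60: 153, 62: 6, 64: 0, 66: 0}
998 ((-0.928642749786377, 2.270853042602539), (13.630895614624023, 45.147647857666016), 27.530567169189453) [-1.6894  3.4336 57.345 ]
282 ((-1.6248517036437988, 78.0019760131836), (14.043006896972656, 12.39509391784668), 84.98318481445312) [-1.8756 77.9261 60.1501]
t 1.65 shift [ 0.0799 -0.0307 -0.0955] turn [-0.0012 -0.0077 -0.0091]
tcp barrel [-0.0108  0.0103  0.175 ] yaz 27.458647575972595 tilt 0.5544215593000202 j [-1.3233 -0.3327  0.6292  2.3384  0.9048  0.8682 -0.9458] F [-0.1067  0.3048 -0.7264] T [-0.0544  0.7786  0.0898] 0.49955418024277576 0.0
```

```bash
sed -i 's/\[.544,.1227,-.1925\])/[.5434,.1238,-.1925])/' h.py; python3 -c "
from h import *
go([0,0,.08],27);go([0,0,.027],27)"
```

```text
t 1.65 shift [ 0.0795 -0.0291 -0.096 ] turn [-0.0012 -0.0077 -0.0091]
tcp barrel [-0.0102  0.0092  0.175 ] yaz 27.458647575972595 tilt 0.5544215593000202 j [-1.3233 -0.3327  0.6292  2.3384  0.9048  0.8682 -0.9458] F [-0.1067  0.3048 -0.7264] T [-0.0544  0.7786  0.0898] 0.49955418024277576 0.0
t 1.65 shift [ 0.1192 -0.0374 -0.1539] turn [-0.0012 -0.0077 -0.0091]
tcp barrel [-0.0102  0.0092  0.175 ] yaz 27.458647575972595 tilt 0.5544215593000202 j [-1.3233 -0.3327  0.6292  2.3384  0.9048  0.8682 -0.9458] F [-0.1067  0.3048 -0.7264] T [-0.0544  0.7786  0.0898] 0.49955418024277576 0.0
```

Request:
move_arm --pt "0.04 -0.02 -0.045 0 -0.008 -0.009" --pt "0.08 -0.029 -0.096 0 -0.008 -0.009" --pt "0.08 -0.029 -0.096 0 -0.008 -0.009" --pt "0.08 -0.029 -0.096 0 -0.008 -0.009" --pt "0.08 -0.029 -0.096 0 -0.008 -0.009"

```text
clock: 2.15
position: [0.5244, 0.0177, 0.2195]
ee_rot: [1.558, 2.042, 0.349]
force: [-0.8, 0.7, -0.1]
width: 0.495
gripper_force: 0.0
```

```bash
python3 -c "
from h import *
go([0,0,.027],27)"
```

```text
t 2.15 shift [ 0.0394 -0.0092 -0.0578] turn [ 0.0014 -0.0005 -0.0015]
tcp barrel [0.     0.0007 0.0799] yaz 27.122608426087982 tilt 0.022495020207773858 j [-1.3235 -0.0324  0.9977  2.3867  0.9756  0.3881 -0.9004] F [-0.8477  0.5062  0.4578] T [-0.1164  0.6892  0.0969] 0.49485985075891803 0.0
```

Request:
move_arm --pt "0 0 0 -0.337 0.07 0.492" --pt "0 0 0 -0.337 0.07 0.492" --pt "0 0 0 -0.337 0.07 0.492" --pt "0 0 0 -0.337 0.07 0.492" --pt "0 0 0 -0.337 0.07 0.492"

```text
clock: 2.65
position: [0.5247, 0.0181, 0.2202]
ee_rot: [0.836, 2.392, 0.109]
force: [0.0, -0.1, 0.2]
width: 0.501
gripper_force: 0.0
```

Request:
move_arm --pt "0 0 0 -0.337 0.07 0.492" --pt "0 0 0 -0.337 0.07 0.492" --pt "0 0 0 -0.337 0.07 0.492" --pt "0 0 0 -0.337 0.07 0.492" --pt "0 0 0 -0.337 0.07 0.492"

```text
clock: 3.15
position: [0.5247, 0.0177, 0.22]
ee_rot: [0.059, 2.536, -0.141]
force: [0.4, -1.2, -0.6]
width: 0.494
gripper_force: 0.0
```

```bash
python3 -c "
from h import *
go([0,0,.08],207)"
```

```text
t 3.15 shift [-0.0007 -0.0009 -0.0006] turn [-1.0122  0.2082  1.4723]
tcp barrel [0.0006 0.0008 0.0801] yaz 99.07428848348164 tilt 0.19454805402638017 j [-1.4081 -0.0484  1.0827  2.3887  0.9928  0.3953  0.3484] F [ 0.1912 -1.0542 -0.8606] T [0.0087 0.7269 0.0072] 0.4940549471044895 0.0
```

Request:
move_arm --pt "0 0 0 -0.337 0.07 0.492" --pt "0 0 0 -0.337 0.07 0.492" --pt "0 0 0 -0.337 0.07 0.492" --pt "0 0 0 -0.337 0.07 0.492" --pt "0 0 0 -0.337 0.07 0.492"

```text
clock: 3.65
position: [0.5248, 0.0174, 0.2198]
ee_rot: [-0.737, 2.47, -0.383]
force: [0.0, 0.0, -0.1]
width: 0.499
gripper_force: 0.0
```

Request:
move_arm --pt "0 0 0 -0.337 0.07 0.492" --pt "0 0 0 -0.337 0.07 0.492" --pt "0 0 0 -0.337 0.07 0.492" --pt "0 0 0 -0.337 0.07 0.492" --pt "0 0 0 -0.337 0.07 0.492"

```text
clock: 4.15
position: [0.5248, 0.0172, 0.2197]
ee_rot: [-1.508, 2.186, -0.603]
force: [0.5, -0.2, 0.1]
width: 0.499
gripper_force: 0.0
```

Request:
move_arm --pt "0 0 0 -0.337 0.07 0.492" --pt "0 0 0 -0.337 0.07 0.492" --pt "0 0 0 -0.337 0.07 0.492" --pt "0 0 0 -0.337 0.07 0.492" --pt "0 0 0 -0.337 0.07 0.492"

```text
clock: 4.65
position: [0.5248, 0.0171, 0.2197]
ee_rot: [-2.201, 1.684, -0.785]
force: [-0.3, 0.2, -0.4]
width: 0.5
gripper_force: 0.0
```

```bash
python3 -c "
from h import *
go([0,0,.027],207)
s=readout.observe();p,d=get_image('wrist');cv2.imwrite('pics/w2.png',p[:,:,::-1]);np.save('w2d.npy',d);rects(s,d)"
```

```text
t 4.65 shift [ 0.0388 -0.0084 -0.0581] turn [-0.0021 -0.0009  0.0002]
tcp barrel [0.0006 0.0002 0.0798] yaz -153.07448330068885 tilt 0.11412561118782644 j [-1.6285 -0.1151  1.2712  2.3916  1.0825  0.4617  2.1577] F [-0.4828  0.1606 -0.1526] T [ 0.0152  0.8274 -0.0279] 0.49995300216557625 0.0
{-10: 0, -8: 1, -6: 21, -4: 107, -2: 2148, 0: 1015, 2: 121, 4: 26, 6: 36, 8: 49, 10: 1545, 12: 663, 14: 112, 16: 143, 18: 124, 20: 143, 22: 290, 24: 2920, 26: 764, 28: 17, 30: 16, 32: 15, 34: 22, 36: 13, 38: 19, 40: 27, 42: 23, 44: 30, 46: 22, 48: 21, 50: 22, 52: 63, 54: 274, 56: 1119, 58: 191, 60: 0, 62: 0, 64: 0, 66: 0}
1690 ((2.8544607162475586, -6.131570816040039), (13.995477676391602, 34.75129699707031), 27.551708221435547) [ 3.622  -7.7934 57.0227]
```

View pics/w2.png

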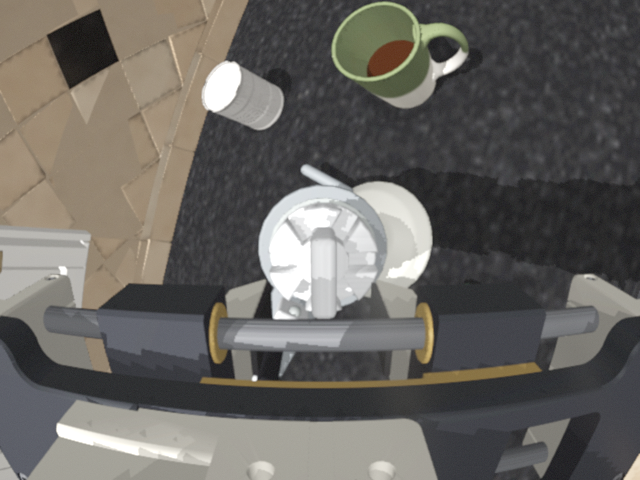

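The wing is centred between the fingers at column 323 and square to them. Descending.

Request:
move_arm --pt "0.01 -0.002 -0.015 0 0 0" --pt "0.02 -0.004 -0.03 0 0 0" --pt "0.02 -0.004 -0.03 0 0 0"

```text
clock: 5.0
position: [0.54, 0.0112, 0.1961]
ee_rot: [-2.197, 1.695, -0.789]
force: [-0.3, -1.0, -0.3]
width: 0.5
gripper_force: 0.0
```

```bash
python3 -c "
from h import *
go([0,0,.027],207)"
```

```text
t 5.0 shift [ 0.0186 -0.0006 -0.0267] turn [ 0.0003 -0.0015  0.0083]
tcp barrel [ 0.0002 -0.0024  0.0513] yaz -153.38990539367808 tilt 0.3259005927296921 j [-1.3541  0.1491  1.1932  2.3942  0.6503  0.1613  2.5776] F [-0.2897 -1.0043 -0.1668] T [-0.1079  0.8537 -0.0262] 0.5000364247822211 0.0
```

Joint 3, 6 and 7 are close to their limits because the elbow is swung out. I'll back off and re-approach with a straight elbow.

Request:
move_arm --pt "-0.03 0.006 0.044 0 0 0" --pt "-0.06 0.012 0.09 0 0 0" --pt "-0.09 0.019 0.131 0 0 0" --pt "-0.09 0.019 0.131 0 0 0"

```text
clock: 5.4
position: [0.4728, 0.0269, 0.2984]
ee_rot: [-2.191, 1.685, -0.794]
force: [1.2, 1.8, -0.7]
width: 0.503
gripper_force: 0.0
```

```bash
cat >> h.py <<'E'
def gow(pos,D):
    s=readout.observe();C=Ro.from_rotvec(s['ee_rot'])
    print("t",s['clock'],"shift",(np.array(pos)-s['position'])/.75,"turn",(D*C.inv()).as_rotvec()/np.radians(60),"norm deg",np.degrees((D*C.inv()).magnitude()));where(s)
S0=([.161,.604,.227],Ro.from_rotvec([-.40856,-3.11485,.0025]))
E
python3 -c "
from h import *
gow(*S0)"
```

```text
t 5.4 shift [-0.4158  0.7695 -0.0952] turn [ 0.6719  0.2219 -1.9226] norm deg 122.9187610614434
tcp barrel [ 0.0024 -0.0008  0.1746] yaz -153.32947818377426 tilt 0.4078572244110788 j [-1.4332 -0.3944  0.709   2.3336  0.9703  0.9396  2.1509] F [ 0.2641  1.9783 -1.0593] T [ 0.1437  0.7949 -0.0353] 0.503208683640549 0.0
```

```bash
cat > kin.py <<'E'
from h import *
from scipy.optimize import least_squares
import itertools
D=[([-1.41260536,.435218,.02496527,1.57411615,-.01159788,1.13400009,-.07508686],[.16107,.60335,.22594],[-.40856,-3.11485,.0025]),
([-1.5797,.0726,.2406,2.0806,.4575,.9502,-.9406],[.281,.3834,.2524],[1.219,2.494,.241]),
([-1.4498,-.1938,.3925,2.3278,.7975,.9543,-1.2095],[.3976,.1645,.2764],[1.526,2.097,.333]),
([-1.3224,-.3338,.631,2.3383,.9049,.8683,-.9456],[.4647,.0376,.2915],[1.558,2.053,.349]),
([-1.3235,-.0324,.9977,2.3867,.9756,.3881,-.9004],[.5244,.0177,.2195],[1.558,2.042,.349]),
([-1.4081,-.0484,1.0827,2.3887,.9928,.3953,.3484],[.5247,.0177,.22],[.059,2.536,-.141]),
([-1.6285,-.1151,1.2712,2.3916,1.0825,.4617,2.1577],[.5248,.0171,.2197],[-2.201,1.684,-.785]),
([-1.3541,.1491,1.1932,2.3942,.6503,.1613,2.5776],[.54,.0112,.1961],[-2.197,1.695,-.789]),
([-1.4332,-.3944,.709,2.3336,.9703,.9396,2.1509],[.4728,.0269,.2984],[-2.191,1.685,-.794])]
E_=lambda a,q:Ro.from_rotvec(q*np.array(a))
def fk(q,p,sg):
    y=[0,1,0];z=[0,0,1]
    a0,h,e,d1,e2,f,w,L,c0,cx,cy,c7=p
    A=E_(z,sg[0]*q[0]+c0);x=np.array([cx,cy,h])+A.apply([a0,0,0]);A=A*E_(y,q[1]);x=x+A.apply([e,0,d1])
    A=A*E_(z,sg[1]*q[2])*E_(y,q[3]);x=x+A.apply([e2,0,f]);A=A*E_(z,sg[2]*q[4])*E_(y,q[5]);x=x+A.apply([w,0,L]);A=A*E_(z,sg[3]*q[6]+c7)
    return x,A
def res(p,sg):
    r=[]
    for q,X,v in D:
        x,A=fk(q,p,sg);r+=[*(x-X)*5,*(A.inv()*Ro.from_rotvec(v)).as_rotvec()]
    return np.array(r)
if __name__=="__main__":
    best=None
    for sg in itertools.product([-1,1],repeat=4):
        for c7 in(0,np.pi/2,-np.pi/2,np.pi):
            o=least_squares(res,[0,.3,0,.4,0,.4,0,.25,0,0,0,c7],args=(sg,),max_nfev=60)
            if best is None or o.cost<best[0]: best=(o.cost,sg,o.x)
    print(best);np.save("kin.npy",np.r_[best[2],best[1]])
E
timeout 400 python3 kin.py
```

```text
(np.float64(0.003485852556782704), (-1, -1, -1, -1), array([ 0.0095,  0.2958, -0.0081,  0.5617,  0.0129,  0.4384,  0.0056,
        0.3837, -0.0205,  0.0385, -0.0051, -4.7299]))
```

```bash
cat > ik.py <<'E'
from kin import *
k=np.load("kin.npy");P=k[:12];SG=k[12:]
lo=np.array([-2.62,-.44,-1.27,.08,-1.32,.12,-2.74]);hi=np.array([2.62,2.09,1.32,2.57,4.46,2,2.74])
def tgt(pb,ang):
    a=np.radians(ang);y=R@[np.cos(a),np.sin(a),0];z=-R[:,2];return O+R@np.array(pb),Ro.from_matrix(np.c_[np.cross(y,z),y,z])
def ik(X,T,q0,w=.003):
    def f(q):
        x,A=fk(q,P,SG);return np.r_[(x-X)*5,(A.inv()*T).as_rotvec(),w*(q-q0)]
    o=least_squares(f,np.clip(q0,lo+.03,hi-.03),bounds=(lo+.02,hi-.02));return o.x,np.linalg.norm(f(o.x)[:6])
E
python3 - <<'E'
from ik import *
for pb in([0,0,.17],[0,0,.027]):
  for ang in(27,-30,-92,207,150,88):
    sol=[]
    for j3 in(-1.1,-.6,0,.6,1.1):
      for j5 in (0,1,2.5,4):
        q,e=ik(*tgt(pb,ang),np.array([-j3,0,j3,2.2,j5,.6,0.]))
        if e<.01: sol.append((np.min(np.minimum(q-lo,hi-q)),q))
    sol.sort(key=lambda t:-t[0])
    print(pb,ang,len(sol),sol[0] if sol else None, sorted({tuple(np.round(s[1][[2,4]],1)) for s in sol}))
E
```

```text
[0, 0, 0.17] 27 15 (np.float64(0.1909307767332886), array([-0.464 , -0.2491,  0.0715,  2.3392,  0.6128,  0.6085, -0.5528])) [(np.float64(-0.7), np.float64(-0.2)), (np.float64(-0.6), np.float64(0.0)), (np.float64(-0.6), np.float64(0.1)), (np.float64(-0.4), np.float64(0.2)), (np.float64(-0.4), np.float64(0.3)), (np.float64(-0.2), np.float64(0.4)), (np.float64(-0.2), np.float64(0.5)), (np.float64(0.1), np.float64(0.6)), (np.float64(0.2), np.float64(0.7)), (np.float64(0.4), np.float64(0.8)), (np.float64(0.5), np.float64(0.8)), (np.float64(0.7), np.float64(0.9))]
[0, 0, 0.17] -30 15 (np.float64(0.1910208629169507), array([-0.4581, -0.249 ,  0.0671,  2.3392,  0.6103,  0.6074, -1.5448])) [(np.float64(-0.8), np.float64(-0.3)), (np.float64(-0.7), np.float64(-0.2)), (np.float64(-0.6), np.float64(0.0)), (np.float64(-0.5), np.float64(0.1)), (np.float64(-0.4), np.float64(0.3)), (np.float64(-0.1), np.float64(0.5)), (np.float64(0.1), np.float64(0.6)), (np.float64(0.3), np.float64(0.7)), (np.float64(0.4), np.float64(0.8)), (np.float64(0.6), np.float64(0.9))]
[0, 0, 0.17] -92 10 (np.float64(0.1850883
[... 3930 characters left out ...]
4(0.6), np.float64(1.3)), (np.float64(0.7), np.float64(1.2))]
[0, 0, 0.027] 88 20 (np.float64(0.1577597171526639), array([ 0.0058,  0.1165, -0.2661,  2.4122,  1.4002,  0.2789, -0.2297])) [(np.float64(-1.2), np.float64(1.5)), (np.float64(-1.1), np.float64(1.5)), (np.float64(-0.9), np.float64(1.5)), (np.float64(-0.8), np.float64(1.5)), (np.float64(-0.7), np.float64(1.4)), (np.float64(-0.3), np.float64(1.4)), (np.float64(-0.2), np.float64(1.4)), (np.float64(-0.1), np.float64(1.4)), (np.float64(-0.0), np.float64(1.4)), (np.float64(0.3), np.float64(1.3)), (np.float64(0.4), np.float64(1.3)), (np.float64(0.5), np.float64(1.3)), (np.float64(0.6), np.float64(1.2)), (np.float64(0.7), np.float64(1.2))]
```

```bash
cat >> ik.py <<'E'
def walk(q,X,T,n=14):
    x,A=fk(q,P,SG);rv=(T*A.inv()).as_rotvec()
    for i in range(1,n+1):
        q,e=ik(x+(X-x)*i/n,Ro.from_rotvec(rv*i/n)*A,q,.002)
    return q,e
def arc(q,deg,n=10):
    x,A=fk(q,P,SG)
    for i in range(1,n+1):
        r=Ro.from_rotvec([0,0,np.radians(deg)*i/n]);q,e=ik(r.apply(x),r*A,q,.002)
    return q,e
E
python3 - <<'E'
from ik import *
q=np.array(D[0][0]);a,e=walk(q,*tgt([0,0,.17],27));print("validate",a,e,"actual",D[3][0])
a,e=walk(a,*tgt([0,0,.08],27));print("validate",a,e,"actual",D[4][0])
q=np.array(D[8][0]);q,e=walk(q,np.array(S0[0]),S0[1],18);print("back",q,e)
q,e=arc(q,-74,12);print("arc",q,e)
q,e=walk(q,*tgt([0,0,.17],88));print("pre88",q,e)
q1,e=walk(q,*tgt([0,0,.03],88));print("down88",q1,e)
q,e=walk(q,*tgt([0,0,.08],148));q,e=walk(q,*tgt([0,0,.08],207));print("z.08 207",q,e)
q,e=walk(q,*tgt([0,0,.027],207));print("down",q,e)
for a in(180,150,120,88):
    q,e=walk(q,*tgt([0,0,.027],a),6);print(a,q,e)
E
```

```text
validate [-1.0067 -0.2907  0.4748  2.3402  0.8181  0.7332 -0.7846] 7.46824438295795e-07 actual [-1.3224, -0.3338, 0.631, 2.3383, 0.9049, 0.8683, -0.9456]
validate [-0.9237 -0.0368  0.6295  2.3965  0.9422  0.3568 -0.8484] 5.076191144395574e-07 actual [-1.3235, -0.0324, 0.9977, 2.3867, 0.9756, 0.3881, -0.9004]
back [-1.7261  0.4676  0.4903  1.5822 -0.2342  1.1523  0.1284] 6.036163473469148e-07
arc [-0.6574  0.5067  0.8979  1.6686 -0.4232  1.1755  0.3681] 5.133661877068214e-07
pre88 [-1.1897 -0.3239  0.5971  2.3403  0.8846  0.7952  0.2018] 7.685968001139478e-07
down88 [-0.9082  0.1379  0.7364  2.4086  1.1369  0.14    0.0334] 2.7648259960427446e-05
z.08 207 [-1.4906 -0.0773  1.156   2.3959  1.034   0.4103  2.1996] 1.369635820282621e-06
down [-0.8519  0.142   0.6786  2.4096  1.2082  0.14    2.039 ] 1.476492829016113e-05
180 [-0.8518  0.142   0.6785  2.4096  1.2084  0.14    1.5676] 5.252345644172383e-06
150 [-0.8518  0.142   0.6785  2.4096  1.2084  0.14    1.0441] 5.829209142623479e-06
120 [-0.8518  0.142   0.6785  2.4096  1.2084  0.14    0.5205] 5.829300527056839e-06
88 [-0.8518  0.142   0.6785  2.4096  1.2084  0.14   -0.038 ] 6.220154011847724e-06
```

```bash
cat > sim.py <<'E'
from ik import *
def jac(q):
    x,A=fk(q,P,SG);J=np.zeros((6,7));h=1e-5
    for i in range(7):
        qq=q.copy();qq[i]+=h;y,B=fk(qq,P,SG);J[:3,i]=(y-x)/h;J[3:,i]=(B*A.inv()).as_rotvec()/h
    return J,x,A
Wt=np.ones(7)
def sim(q,X,T,maxrows=40,w=None):
    w=Wt if w is None else w;q=q.copy();_,x,A=jac(q);cx,cA=x,A;mm=9;rows=0
    for rows in range(maxrows):
        dx=X-cx;n=np.linalg.norm(dx);rv=(T*cA.inv()).as_rotvec();m=np.linalg.norm(rv)
        if n<1e-4 and m<1e-3: break
        cx=cx+dx*min(1,.05/max(n,1e-9));cA=Ro.from_rotvec(rv*min(1,.15/max(m,1e-9)))*cA
        for _ in range(2):
            J,x,A=jac(q);e=np.r_[cx-x,(cA*A.inv()).as_rotvec()]
            JW=J/w;q=q+JW.T@np.linalg.solve(JW@J.T+1e-6*np.eye(6),e) if False else q+(J.T/w[:,None])@np.linalg.solve(J@(J.T/w[:,None])+1e-6*np.eye(6),e)
        mm=min(mm,np.min(np.minimum(q-lo,hi-q)))
    return q,mm,rows
E
python3 - <<'E'
from sim import *
ws={'uni':np.ones(7),'j1heavy':np.array([4,1,1,1,1,1,1.]),'graded':np.array([4,4,2,2,1,1,1.]),'lightwrist':np.array([1,1,1,1,.3,.3,.3])}
for n,w in ws.items():
    print(n)
    q,m,r=sim(np.array(D[0][0]),*tgt([-.001,0,.17],27),w=w);print(q,m,r)
    q,m,r=sim(q,*tgt([0,0,.08],27),w=w);print(q,m,r)
    q,m,r=sim(np.array(D[4][0]),*tgt([0,0,.08],99),w=w);q,m,r=sim(q,*tgt([0,0,.08],207),w=w);print(q,m,r)
    q,m,r=sim(np.array(D[6][0]),*tgt([0,0,.051],207),w=w);print(q,m,r)
E
```

```text
uni
[-1.4037 -0.3823  0.7204  2.3422  0.964   0.8913 -0.9618] 0.057681814705685897 14
[-1.4613 -0.0742  1.1297  2.3961  1.0329  0.406  -0.9406] 0.17385282501712984 2
[-1.7922 -0.2137  1.3402  2.3955  1.1932  0.5749  2.0333] -0.0202334590286537 13
[-1.3094  0.0574  1.1007  2.4043  0.9491  0.2151  2.298 ] 0.0951172762643262 1
j1heavy
[-1.4168 -0.3867  0.7272  2.3421  0.9688  0.8983 -0.9679] 0.05327635895870092 14
[-1.4406 -0.0703  1.1125  2.3962  1.0261  0.4012 -0.9336] 0.17384382617969774 2
[-1.4574 -0.0719  1.1277  2.396   1.0244  0.4037  2.2095] 0.1739575372590627 13
[-1.3834  0.0724  1.1847  2.4034  0.8865  0.2028  2.3617] 0.08277653026526627 1
graded
[-1.2915 -0.3489  0.6577  2.3423  0.9229  0.8372 -0.9108] 0.09105393582765953 14
[-1.2908 -0.0537  0.9782  2.3962  0.9902  0.3809 -0.897 ] 0.17376796256237403 2
[-1.4313 -0.0681  1.105   2.396   1.0176  0.3991  2.2165] 0.17394670247325772 13
[-1.371   0.0774  1.1772  2.4032  0.8576  0.1966  2.3906] 0.07661800771661043 1
lightwrist
[-1.1427 -0.3146  0.5649  2.3423  0.8687  0.7779 -0.8456] 0.1253559817498952 14
[-1.0677 -0.0413  0.7679  2.3964  0.9571  0.364  -0.8634] 0.17359269538631894 2
[-1.4206 -0.0667  1.0956  2.396   1.0149  0.3974  2.2193] 0.17394145786636717 13
[-1.4039  0.0858  1.2159  2.4026  0.8069  0.19    2.4422] 0.07002873118949435 1
```

```bash
cat > srch.py <<'E'
from sim import *
import multiprocessing as mp,os
w=np.array([4,4,2,2,1,1,1.])
def one(seed):
    r=np.random.default_rng(seed);q=np.array(D[8][0]);mm=9;rows=0;wp=[]
    try:
        for k in range(r.integers(1,3)):
            a=r.uniform(-.8,.9);rad=r.uniform(.4,.68);X=np.array([rad*np.cos(a),rad*np.sin(a),r.uniform(.3,.5)])
            T=Ro.from_rotvec([0,0,r.uniform(-np.pi,np.pi)])*Ro.from_rotvec([np.pi,0,0]);ax=r.normal(size=2);ax/=np.linalg.norm(ax)
            T=Ro.from_rotvec(np.r_[ax,0]*r.uniform(0,.7))*T
            q,m,n=sim(q,X,T,w=w);mm=min(mm,m);rows+=n;wp.append((X,T.as_rotvec()))
            if mm<.03: return None
        q,m,n=sim(q,*tgt([0,0,.17],207),w=w);rows+=n;mm=min(mm,m)
        if mm<.03: return None
        return mm,rows,q,wp,seed
    except Exception: return None
if __name__=="__main__":
    with mp.Pool() as p: L=[x for x in p.imap_unordered(one,range(1500)) if x]
    print(os.cpu_count(),len(L));L.sort(key=lambda t:t[2][2])
    for x in L[:8]: print(round(x[0],3),x[1],x[2],[ (np.round(a,2),np.round(b,2)) for a,b in x[3]])
E
time OMP_NUM_THREADS=1 timeout 500 python3 srch.py
```

```text
4 105
0.102 40 [-1.2493 -0.3377  0.6343  2.3403  0.9065  0.819   2.2526] [(array([0.44, 0.35, 0.41]), array([-1.26, -2.71, -0.03])), (array([0.43, 0.05, 0.4 ]), array([-1.93,  2.48, -0.01]))]
0.101 50 [-1.2534 -0.3387  0.6368  2.3403  0.908   0.8207  2.2507] [(array([0.46, 0.43, 0.36]), array([ 1.25,  2.19, -0.08])), (array([ 0.56, -0.07,  0.34]), array([-1.37, -2.43,  0.24]))]
0.087 33 [-1.263  -0.3411  0.6425  2.3402  0.9115  0.8247  2.2465] [(array([0.43, 0.08, 0.38]), array([ 0.34, -2.88,  0.64])), (array([0.44, 0.44, 0.49]), array([ 0.18, -2.75, -0.51]))]
0.094 41 [-1.2814 -0.3459  0.6536  2.3402  0.9182  0.8326  2.2383] [(array([0.44, 0.43, 0.31]), array([ 1.23,  2.2 , -0.41])), (array([0.47, 0.38, 0.4 ]), array([0.79, 3.03, 0.01]))]
0.091 25 [-1.2915 -0.3485  0.6595  2.3402  0.9219  0.8371  2.2338] [(array([0.46, 0.41, 0.44]), array([-0.7 ,  2.69, -0.77])), (array([0.55, 0.27, 0.42]), array([-0.29,  2.97, -0.08]))]
0.086 28 [-1.2922 -0.3487  0.6599  2.3402  0.9222  0.8374  2.2335] [(array([0.29, 0.33, 0.35]), array([ 1.58, -2.13, -0.04])), (array([0.55, 0.27, 0.48]), array([-0.57,  2.9 ,  0.76]))]
0.062 38 [-1.3011 -0.3511  0.6652  2.3402  0.9255  0.8413  2.2295] [(array([0.51, 0.45, 0.45]), array([-0.96, -2.75, -1.06]))]
0.088 22 [-1.3053 -0.3523  0.6676  2.3402  0.927   0.8432  2.2276] [(array([0.46, 0.42, 0.42]), array([-1.28,  2.68, -0.3 ])), (array([0.52, 0.19, 0.45]), array([-1.29,  2.56,  0.11]))]
real	0m8.738s
user	0m33.112s
sys	0m0.187s
```

```bash
cat > srch2.py <<'E'
from sim import *
import multiprocessing as mp,sys
w=np.array([4,4,2,2,1,1,1.])
def one(seed,full=False):
    r=np.random.default_rng(seed);q=np.array(D[8][0]);mm=9;rows=0;wp=[]
    try:
        for k in range(r.integers(1,4)):
            X=np.array([r.uniform(.35,.7),r.uniform(-.35,.4),r.uniform(.3,.55)])
            ang=r.uniform(-60,230);_,T=tgt([0,0,0],ang);ax=r.normal(size=3)*.35;T=Ro.from_rotvec(ax)*T
            q,m,n=sim(q,X,T,w=w);mm=min(mm,m);rows+=n;wp.append((X,T.as_rotvec()))
            if mm<.03: return None
        for pb,a in(([0,0,.14],207),([0,0,.03],207),([0,0,.028],147),([0,0,.028],87)):
            q,m,n=sim(q,*tgt(pb,a),w=w);rows+=n;mm=min(mm,m)
            if pb[2]>.1:qp=q
            if mm<.02: return None
        return mm,rows,qp,q,wp,seed
    except Exception: return None
if __name__=="__main__":
    with mp.Pool() as p: L=[x for x in p.imap_unordered(one,range(12000),chunksize=50) if x]
    print(len(L));L.sort(key=lambda t:-t[0])
    for x in L[:8]: print(round(x[0],3),x[1],x[2],x[3],x[5],[ (np.round(a,2),np.round(b,2)) for a,b in x[4]])
E
time OMP_NUM_THREADS=1 timeout 550 python3 srch2.py
```

```text
30
0.044 73 [-1.598  -0.3858  0.9254  2.3633  1.0774  0.8698  2.0871] [-0.7546  0.1287  0.5663  2.4101  1.2461  0.1637 -0.0932] 5376 [(array([0.58, 0.25, 0.5 ]), array([1.24, 2.57, 0.12])), (array([0.35, 0.36, 0.32]), array([-1.34,  2.14, -0.61])), (array([0.56, 0.25, 0.43]), array([ 0.29,  2.38, -0.87]))]
0.044 48 [-1.5976 -0.3855  0.9253  2.3633  1.0772  0.8695  2.0874] [-0.7553  0.1288  0.5671  2.4101  1.2459  0.1636 -0.0929] 1477 [(array([0.48, 0.36, 0.37]), array([-1.39,  2.49,  0.06])), (array([0.47, 0.33, 0.48]), array([ 0.23,  2.64, -0.2 ]))]
0.044 53 [-1.5976 -0.3855  0.9253  2.3633  1.0772  0.8695  2.0873] [-0.7555  0.1288  0.5673  2.4101  1.2458  0.1636 -0.0929] 4311 [(array([0.53, 0.38, 0.32]), array([ 0.96,  2.37, -0.1 ]))]
0.043 57 [-1.5979 -0.3857  0.9254  2.3633  1.0773  0.8697  2.0872] [-0.7563  0.1289  0.5683  2.4101  1.2454  0.1634 -0.0925] 145 [(array([0.44, 0.3 , 0.35]), array([-2.17,  1.82, -0.87])), (array([0.44, 0.33, 0.37]), array([ 0.74,  2.33, -0.12]))]
0.043 56 [-1.5947 -0.3841  0.9241  2.3633  1.0761  0.8674  2.0888] [-0.7598  0.1292  0.5721  2.4101  1.244   0.1627 -0.0911] 10410 [(array([0.66, 0.27, 0.45]), array([ 1.08,  2.17, -1.06])), (array([0.43, 0.36, 0.38]), array([-1.41,  2.28, -0.23]))]
0.042 53 [-1.5988 -0.3861  0.9258  2.3633  1.0777  0.8703  2.0868] [-0.7611  0.1293  0.5735  2.41    1.2435  0.1625 -0.0906] 1349 [(array([0.68, 0.33, 0.38]), array([ 0.81,  2.73, -0.17])), (array([ 0.58, -0.1 ,  0.5 ]), array([-0.65,  2.68, -1.04]))]
0.042 34 [-1.599  -0.3862  0.9259  2.3633  1.0778  0.8705  2.0867] [-0.7636  0.1295  0.5764  2.41    1.2424  0.162  -0.0895] 8920 [(array([0.66, 0.24, 0.31]), array([-1.07,  2.76, -0.72]))]
0.042 54 [-1.5991 -0.3863  0.9259  2.3633  1.0778  0.8706  2.0866] [-0.7649  0.1296  0.5779  2.41    1.2418  0.1618 -0.0889] 7955 [(array([0.65, 0.24, 0.52]), array([ 1.16,  2.26, -0.56]))]
real	1m15.487s
user	4m58.062s
sys	0m0.087s
```

Run:
```python
from sim import *
for n,w in {'uni':np.ones(7),'graded':np.array([4,4,2,2,1,1,1.])}.items():
  for tag,q0,ang in(('cur207',D[8][0],207),('27',D[4][0],27)):
    q=np.array(q0)
    print(n,tag)
    for z in (.14,.11,.09,.08,.07,.06,.05,.04,.033,.028) if tag!='27' else (.07,.06,.05,.04,.033,.028):
        q,m,r=sim(q,*tgt([0,0,z],ang),w=w)
        if z in(.08,.06,.04,.033,.028): print(z,q,round(m,3))
    for a in (ang-30,ang-60,ang-90,ang-120):
        q,m,r=sim(q,*tgt([0,0,.028],a),w=w)
    print(a,q,m)
```

```text
uni cur207
0.08 [-1.5093 -0.0808  1.1715  2.3959  1.0401  0.4145  2.1933] 0.148
0.06 [-1.4514  0.073   1.2494  2.4006  0.8247  0.2191  2.4214] 0.071
0.04 [-1.2259  0.1543  1.0868  2.4033  0.6759  0.116   2.5741] -0.004
0.033 [-1.1626  0.1752  1.0365  2.4038  0.6578  0.0894  2.5925] -0.031
0.028 [-1.1224  0.1898  1.0048  2.404   0.6498  0.0712  2.6005] -0.049
87 [-1.2153  0.2271  1.1487  2.4025 -0.3811  0.0617  1.5499] -0.06071959662240344
uni 27
0.06 [-1.2756  0.048   1.0507  2.4017  0.9249  0.2463 -0.8221] 0.126
0.04 [-1.1661  0.1384  1.0107  2.4045  0.8257  0.1323 -0.7187] 0.012
0.033 [-1.1219  0.1639  0.9835  2.4051  0.8086  0.101  -0.7013] -0.019
0.028 [-1.0929  0.1813  0.9653  2.4053  0.8015  0.08   -0.6942] -0.04
-93 [-1.2042  0.2214  1.1299  2.4019 -0.2216  0.0595 -1.7532] -0.06143625260115227
graded cur207
0.08 [-1.4701 -0.0739  1.1386  2.3959  1.0281  0.4061  2.2057] 0.174
0.06 [-1.4337  0.0699  1.2289  2.4007  0.8394  0.2221  2.4064] 0.091
0.04 [-1.2538  0.1635  1.1242  2.4025  0.5709  0.1082  2.6802] -0.012
0.033 [-1.1871  0.1832  1.0702  2.4029  0.5271  0.0826  2.7245] -0.037
0.028 [-1.1426  0.1963  1.033   2.4031  0.5059  0.0657  2.746 ] -0.054
87 [-1.2245  0.2321  1.1643  2.4033 -0.5074  0.0646  1.6778] -0.059206679968519034
graded 27
0.06 [-1.2907  0.0495  1.0672  2.4016  0.9197  0.2446 -0.8168] 0.125
0.04 [-1.2009  0.147   1.0543  2.4039  0.7487  0.1231 -0.641 ] 0.003
0.033 [-1.1523  0.1722  1.0228  2.4042  0.7023  0.0923 -0.594 ] -0.028
0.028 [-1.1174  0.1882  0.9979  2.4043  0.6801  0.0727 -0.5717] -0.047
-93 [-1.2112  0.2249  1.1417  2.4023 -0.322   0.0607 -1.6515] -0.0611098546852941
```

```bash
cat > srch3.py <<'E'
from sim import *
import multiprocessing as mp
w=np.array([4,4,2,2,1,1,1.]);u=np.ones(7)
def run(wp,w,fin):
    q=np.array(D[8][0]);mm=9;rows=0
    for X,T in wp:
        q,m,n=sim(q,X,Ro.from_rotvec(T),w=w);mm=min(mm,m);rows+=n
        if mm<.04: return None
    q,m,n=sim(q,*tgt([0,0,.14],fin),w=w);rows+=n;mm=min(mm,m);qp=q
    if mm<.04: return None
    for z in (.08,.055,.035): q,m,n=sim(q,*tgt([0,0,z],fin),w=w)
    return mm,rows,qp,q
def one(seed):
    r=np.random.default_rng(seed);wp=[]
    for k in range(r.integers(1,4)):
        a=r.uniform(-1.6,1.3);rad=r.uniform(.45,.85);X=np.array([rad*np.cos(a),rad*np.sin(a),r.uniform(.28,.55)])
        if X[0]>.58: return None
        T=Ro.from_rotvec([0,0,a+r.uniform(-2.6,2.6)])*Ro.from_rotvec([np.pi,0,0]);T=Ro.from_rotvec(np.r_[r.normal(size=2)*.3,0])*T
        wp.append((X,T.as_rotvec()))
    try:
        o=[(run(wp,w,f),f) for f in (27,207)]
        o=[x for x in o if x[0]];
        return (max(o,key=lambda x:x[0][3][5]),wp,seed) if o else None
    except Exception: return None
if __name__=="__main__":
    with mp.Pool() as p: L=[x for x in p.imap_unordered(one,range(12000),chunksize=50) if x]
    print(len(L));L.sort(key=lambda t:-t[0][0][3][5])
    for x in L[:8]:
        (m,rows,qp,q),f=x[0];print(f,round(m,3),rows,qp,q,x[2],[(np.round(a,2),np.round(b,2)) for a,b in x[1]])
        y=run(x[1],u,f);print("   uni",y and y[2:])
E
time OMP_NUM_THREADS=1 timeout 560 python3 srch3.py
```

```text
413
27 0.043 28 [-1.6205 -0.3974  0.9345  2.3632  1.0863  0.8862 -1.0655] [-2.1565 -0.478   1.5646  2.4028  1.4822  0.8289 -1.3583] 7739 [(array([0.46, 0.57, 0.48]), array([-0.53, -3.07, -0.15]))]
   uni None
27 0.043 30 [-1.6197 -0.397   0.9342  2.3632  1.086   0.8857 -1.0651] [-2.1567 -0.4752  1.567   2.4028  1.4818  0.8253 -1.358 ] 9082 [(array([0.39, 0.61, 0.36]), array([0.9 , 2.54, 0.73]))]
   uni None
207 0.044 19 [-1.6187 -0.3965  0.9338  2.3632  1.0856  0.8849  2.0769] [-2.1569 -0.4657  1.5749  2.4029  1.4802  0.8132  1.7848] 8726 [(array([0.35, 0.39, 0.52]), array([ 2.2 , -1.81,  0.54]))]
   uni None
27 0.044 31 [-1.6179 -0.3961  0.9335  2.3632  1.0853  0.8843 -1.0643] [-2.1575 -0.4557  1.5834  2.403   1.4785  0.8005 -1.3555] 11541 [(array([0.51, 0.48, 0.44]), array([-1.53, -2.6 , -0.83]))]
   uni None
27 0.04 38 [-1.6249 -0.3998  0.9362  2.3632  1.0881  0.8895 -1.0677] [-2.158  -0.45    1.5883  2.4029  1.4774  0.7933 -1.3547] 1606 [(array([0.54, 0.14, 0.42]), array([ 1.52,  2.66, -0.51])), (array([0.33, 0.48, 0.31]), array([ 0.06,  2.65, -0.71]))]
   uni None
207 0.044 10 [-1.6169 -0.3956  0.9331  2.3632  1.0849  0.8836  2.0778] [-2.1598 -0.4315  1.6048  2.4032  1.4743  0.7696  1.7893] 3841 [(array([0.58, 0.15, 0.29]), array([-1.69,  2.56, -0.45]))]
   uni None
27 0.045 28 [-1.6168 -0.3954  0.9331  2.3632  1.0848  0.8835 -1.0637] [-2.1602 -0.4285  1.6077  2.4032  1.4737  0.7656 -1.3519] 959 [(array([0.56, 0.32, 0.48]), array([ 1.5 ,  2.59, -0.  ]))]
   uni None
27 0.046 34 [-1.6149 -0.3945  0.9323  2.3632  1.0841  0.8821 -1.0628] [-2.1774 -0.3579  1.6804  2.4039  1.4595  0.6753 -1.3405] 4875 [(array([0.2 , 0.63, 0.39]), array([-1.59, -2.6 , -0.3 ]))]
   uni None
real	1m18.255s
user	5m6.977s
sys	0m0.124s
```

```bash
sed -i 's/key=lambda x:x\[0\]\[3\]\[5\]/key=lambda x:-x[0][2][2]/; s/L.sort(key=lambda t:-t\[0\]\[0\]\[3\]\[5\])/L.sort(key=lambda t:t[0][0][2][2])/' srch3.py; OMP_NUM_THREADS=1 timeout 560 python3 srch3.py
```

```text
413
27 0.114 48 [-0.5218 -0.1827  0.1557  2.3632  0.7031  0.5262 -0.6326] [-0.4729  0.0934  0.2464  2.4098  1.2432  0.2252 -1.1387] 7088 [(array([0.38, 0.24, 0.33]), array([-0.44, -2.67,  0.37])), (array([0.51, 0.43, 0.32]), array([-2.06,  2.1 ,  0.07]))]
   uni (array([ 0.4146, -0.2307, -0.6062,  2.3593,  0.2403,  0.4151, -0.1415]), array([ 0.8033,  0.2168, -1.1955,  2.4124,  1.4397,  0.4901, -1.336 ]))
27 0.107 58 [-0.5486 -0.1835  0.1781  2.3633  0.712   0.5302 -0.6422] [-0.4992  0.094   0.2748  2.4098  1.2381  0.222  -1.1336] 8150 [(array([0.48, 0.42, 0.41]), array([-1.64, -2.42, -0.06])), (array([0.51, 0.37, 0.5 ]), array([-2.07,  2.32,  0.29]))]
   uni (array([ 0.2488, -0.2087, -0.4799,  2.3603,  0.3625,  0.4305, -0.2705]), array([ 0.4758,  0.1259, -0.7862,  2.4112,  1.3732,  0.3567, -1.2705]))
27 0.079 24 [-0.8009 -0.1974  0.3859  2.3637  0.794   0.5733 -0.7309] [-0.7464  0.1052  0.544   2.4089  1.1743  0.189  -1.0692] 7002 [(array([0.45, 0.24, 0.47]), array([-1.92,  2.24, -0.  ]))]
   uni (array([-0.0932, -0.1846, -0.2028,  2.3619,  0.5426,  0.469 , -0.4612]), array([ 0.0192,
[... 1112 characters left out ...]
  0.4937, -0.5453]), array([-0.1962,  0.0908, -0.0512,  2.4104,  1.2868,  0.2573, -1.183 ]))
27 0.092 23 [-0.9371 -0.2105  0.4949  2.3638  0.8381  0.6016 -0.7792] [-0.8795  0.1161  0.6919  2.4081  1.1164  0.1672 -1.011 ] 11436 [(array([0.56, 0.22, 0.38]), array([-1.78,  2.35, -0.15]))]
   uni None
207 0.045 39 [-0.9812 -0.2157  0.5293  2.3639  0.8526  0.6118  2.3465] [-0.922   0.1207  0.7399  2.4078  1.0909  0.1594  2.1563] 8451 [(array([0.18, 0.42, 0.39]), array([0.28, 2.37, 0.73])), (array([0.21, 0.72, 0.45]), array([ 0.49,  2.6 , -0.06]))]
   uni (array([-0.3162, -0.1801, -0.0166,  2.3627,  0.6313,  0.4972,  2.5859]), array([-0.2239,  0.0907, -0.0214,  2.4104,  1.283 ,  0.2541,  1.9625]))
```

Run:
```python
from sim import *
import srch3
r=np.random.default_rng(446);n=r.integers(1,4)
print(n);x=srch3.one(446)
X,T=x[1][0];print(X,T,Ro.from_rotvec(T).as_matrix());gow(X,Ro.from_rotvec(T))
```

```text
1
[0.517  0.3041 0.3029] [0.086  2.7157 0.7195] [[-0.9439 -0.0256  0.3292]
 [ 0.1407  0.8707  0.4713]
 [-0.2987  0.4912 -0.8182]]
t 5.4 shift [0.0588 0.3696 0.0061] turn [ 1.2466  0.4955 -1.5323] norm deg 122.19392328032414
tcp barrel [ 0.0024 -0.0008  0.1746] yaz -153.32947818377426 tilt 0.4078572244110788 j [-1.4332 -0.3944  0.709   2.3336  0.9703  0.9396  2.1509] F [ 0.2641  1.9783 -1.0593] T [ 0.1437  0.7949 -0.0353] 0.503208683640549 0.0
```

Request:
move_arm --pt "0.06 0.37 0.01 0.44 0.175 -0.54" --pt "0.06 0.37 0.01 0.44 0.175 -0.54" --pt "0.06 0.37 0.01 0.44 0.175 -0.54" --pt "0.06 0.37 0.01 0.44 0.175 -0.54" --pt "0.06 0.37 0.01 0.44 0.175 -0.54"

```text
clock: 5.9
position: [0.5125, 0.2763, 0.3038]
ee_rot: [-1.529, 2.342, -0.255]
force: [-1.5, -0.4, 0.1]
width: 0.502
gripper_force: 0.0
```

```bash
python3 -c "
from h import *
gow([.517,.304,.303],Ro.from_rotvec([.086,2.7157,.7195]))"
```

```text
t 5.9 shift [ 0.0061  0.0369 -0.0011] turn [ 0.7994  0.3218 -0.9934] norm deg 78.90822217787868
tcp barrel [-0.0045  0.2515  0.186 ] yaz 166.58056576257633 tilt 15.334926236661168 j [-1.5821  0.1338  0.9825  1.9302  0.1099  0.8118  2.0431] F [-1.1141 -0.7077  0.9082] T [-0.0691  0.6455  0.0003] 0.5017239652554555 0.0
```

Request:
move_arm --pt "0.006 0.03 0 0.44 0.175 -0.54" --pt "0.006 0.03 0 0.44 0.175 -0.54" --pt "0.006 0.03 0 0.44 0.175 -0.54" --pt "0.006 0.03 0 0.44 0.175 -0.54" --pt "0.006 0.03 0 0.44 0.175 -0.54"

```text
clock: 6.4
position: [0.5156, 0.296, 0.3025]
ee_rot: [-0.692, 2.687, 0.294]
force: [0.1, -0.9, -0.1]
width: 0.502
gripper_force: 0.0
```

Request:
move_arm --pt "0 0 0 0.36 0.147 -0.453" --pt "0 0 0 0.36 0.147 -0.453" --pt "0 0 0 0.36 0.147 -0.453" --pt "0 0 0 0.36 0.147 -0.453"

```text
clock: 6.8
position: [0.5148, 0.2967, 0.3022]
ee_rot: [0.051, 2.721, 0.704]
force: [-0.1, 1.1, 0.2]
width: 0.501
gripper_force: 0.0
```

```bash
python3 -c "
from sim import *
gow([.517,.304,.303],Ro.from_rotvec([.086,2.7157,.7195]))
go([0,0,.14],27)
q=readout.observe()['joints']
for w in (np.ones(7),np.array([4,4,2,2,1,1,1.])):
  print(sim(q,*tgt([0,0,.14],27),w=w))
"
```

```text
t 6.8 shift [0.0029 0.0097 0.0011] turn [ 0.015   0.0047 -0.0208] norm deg 1.5631182816156413
tcp barrel [-0.007   0.2719  0.1858] yaz 84.01453428735334 tilt 36.706746222909715 j [-1.3769  0.0606  1.0288  2.086  -0.6895  0.6196  1.6603] F [-0.1328  1.0488  0.3941] T [-0.3967  0.3116  0.3667] 0.5012720040015398 0.0
t 6.8 shift [-0.0324 -0.3636 -0.0446] turn [ 0.056   0.013  -1.1939]
tcp barrel [-0.007   0.2719  0.1858] yaz 84.01453428735334 tilt 36.706746222909715 j [-1.3769  0.0606  1.0288  2.086  -0.6895  0.6196  1.6603] F [-0.1328  1.0488  0.3941] T [-0.3967  0.3116  0.3667] 0.5012720040015398 0.0
(array([-0.2453, -0.1807, -0.076 ,  2.3625,  0.6047,  0.4879, -0.5273]), np.float64(0.18464104173567364), 9)
(array([-0.8882, -0.2053,  0.4561,  2.3638,  0.8222,  0.5909, -0.7617]), np.float64(0.12927596005311182), 9)
```

Request:
move_arm --pt "-0.032 -0.364 -0.045 0.034 0.008 -0.716" --pt "-0.032 -0.364 -0.045 0.034 0.008 -0.716" --pt "-0.032 -0.364 -0.045 0.034 0.008 -0.716" --pt "-0.032 -0.364 -0.045 0.034 0.008 -0.716" --pt "-0.032 -0.364 -0.045 0.034 0.008 -0.716"

```text
clock: 7.3
position: [0.4984, 0.1055, 0.2775]
ee_rot: [0.792, 2.512, 0.55]
force: [1.4, -1.1, 0.1]
width: 0.502
gripper_force: 0.0
```

```bash
python3 -c "
from h import *
go([0,0,.14],27)"
```

```text
t 7.3 shift [-0.0106 -0.1087 -0.0118] turn [ 0.0371  0.0017 -0.652 ]
tcp barrel [-0.0022  0.0814  0.1524] yaz 58.78843099736977 tilt 20.386078937217675 j [-0.9622 -0.1824  0.6436  2.309   0.0956  0.3749  0.5894] F [ 1.3917 -0.7911 -0.8614] T [-0.4111  0.5129  0.2263] 0.5023208319255947 0.0
```

Request:
move_arm --pt "-0.01 -0.1 -0.011 0.036 0.002 -0.63" --pt "-0.01 -0.1 -0.011 0.036 0.002 -0.63" --pt "-0.01 -0.1 -0.011 0.036 0.002 -0.63" --pt "-0.01 -0.1 -0.011 0.036 0.002 -0.63" --pt "-0.01 -0.1 -0.011 0.036 0.002 -0.63"

```text
clock: 7.8
position: [0.4913, 0.0304, 0.2695]
ee_rot: [1.423, 2.152, 0.385]
force: [0.4, 0.5, -0.3]
width: 0.5
gripper_force: 0.0
```

```bash
python3 -c "
from sim import *
go([0,0,.08],27)
q=readout.observe()['joints']
for w in (np.ones(7),np.array([4,4,2,2,1,1,1.])):
  a=q
  for z in(.08,.05,.03): a,m,_=sim(a,*tgt([0,0,z],27),w=w);print(a,m)
"
```

```text
t 7.8 shift [ 0.0439 -0.0179 -0.0666] turn [ 0.0105 -0.0044 -0.1273]
tcp barrel [0.     0.0064 0.141 ] yaz 33.589870420128584 tilt 3.8335588303225356 j [-0.4187 -0.1224  0.0508  2.3233  0.6207  0.4583 -0.4594] F [ 0.0996  0.5498 -0.4368] T [-0.1137  0.6856  0.0959] 0.5002114819500625 0.0
[-0.3045 -0.03    0.0254  2.3966  0.8947  0.3365 -0.8017] 0.1734002310793361
[-0.2858  0.0499  0.0323  2.4067  1.1245  0.2721 -1.0241] 0.1520864263212619
[-0.2984  0.1045  0.0631  2.4112  1.3281  0.2382 -1.2229] 0.1181832018683246
[-0.3669 -0.0301  0.0865  2.3966  0.8991  0.3383 -0.806 ] 0.17336741746346673
[-0.3555  0.0501  0.105   2.4066  1.1166  0.2679 -1.0158] 0.1478555958431229
[-0.3562  0.1051  0.1258  2.411   1.3195  0.2304 -1.2142] 0.11043490675666204
```

Request:
move_arm --pt "0 -0.008 0 0.01 -0.004 -0.12" --pt "0 -0.008 0 0.01 -0.004 -0.12" --pt "0 -0.008 0 0.01 -0.004 -0.12"

```text
clock: 8.1
position: [0.4914, 0.0259, 0.2687]
ee_rot: [1.541, 2.06, 0.354]
force: [0.5, -0.3, -0.0]
width: 0.499
gripper_force: 0.0
```

Request:
move_arm --pt "0 0 0 -0.4 0.083 0.58" --pt "0 0 0 -0.4 0.083 0.58" --pt "0 0 0 -0.4 0.083 0.58" --pt "0 0 0 -0.4 0.083 0.58" --pt "0 0 0 -0.4 0.083 0.58"

```text
clock: 8.6
position: [0.4913, 0.0255, 0.2682]
ee_rot: [0.675, 2.448, 0.053]
force: [-0.3, 0.0, -0.5]
width: 0.5
gripper_force: 0.0
```

Request:
move_arm --pt "0 0 0 -0.4 0.083 0.58" --pt "0 0 0 -0.4 0.083 0.58" --pt "0 0 0 -0.4 0.083 0.58" --pt "0 0 0 -0.4 0.083 0.58" --pt "0 0 0 -0.4 0.083 0.58"

```text
clock: 9.1
position: [0.4913, 0.0255, 0.2682]
ee_rot: [-0.258, 2.542, -0.249]
force: [-0.4, -0.3, 1.1]
width: 0.498
gripper_force: 0.0
```

Request:
move_arm --pt "0 0 0 -0.4 0.083 0.58" --pt "0 0 0 -0.4 0.083 0.58" --pt "0 0 0 -0.4 0.083 0.58" --pt "0 0 0 -0.4 0.083 0.58" --pt "0 0 0 -0.4 0.083 0.58"

```text
clock: 9.6
position: [0.4913, 0.0255, 0.2681]
ee_rot: [-1.191, 2.335, -0.531]
force: [0.0, 0.2, 0.0]
width: 0.5
gripper_force: 0.0
```

```bash
python3 -c "
from h import *
go([0,0,.08],207)"
```

```text
t 9.6 shift [ 0.0439 -0.0114 -0.0648] turn [-0.4693  0.1038  0.7005]
tcp barrel [0.     0.0016 0.1393] yaz 156.0339270687368 tilt 0.5743417431951943 j [-0.6018 -0.113   0.1527  2.3209  0.7701  0.5645  1.4818] F [-0.0265  0.2371  0.0197] T [ 0.046   0.7576 -0.0045] 0.4997732654636373 0.0
```

Request:
move_arm --pt "0 0 0 -0.39 0.087 0.583" --pt "0 0 0 -0.39 0.087 0.583" --pt "0 0 0 -0.39 0.087 0.583" --pt "0 0 0 -0.39 0.087 0.583" --pt "0 0 0 -0.39 0.087 0.583"

```text
clock: 10.1
position: [0.4912, 0.0255, 0.2681]
ee_rot: [-2.047, 1.823, -0.751]
force: [1.0, -0.2, -0.3]
width: 0.495
gripper_force: 0.0
```

Request:
move_arm --pt "0.022 -0.006 -0.032 -0.076 0.018 0.114" --pt "0.044 -0.011 -0.065 -0.076 0.018 0.114" --pt "0.044 -0.011 -0.065 -0.076 0.018 0.114" --pt "0.044 -0.011 -0.065 -0.076 0.018 0.114"

```text
clock: 10.5
position: [0.5239, 0.0171, 0.219]
ee_rot: [-2.192, 1.698, -0.784]
force: [0.1, 1.3, -0.2]
width: 0.5
gripper_force: 0.0
```

```bash
python3 -c "
from h import *
go([0,0,.028],207)"
```

```text
t 10.5 shift [ 0.0394 -0.0083 -0.0561] turn [-0.0048 -0.0016  0.0107]
tcp barrel [-0.0006  0.0001  0.0797] yaz -153.67625738527175 tilt 0.21265486026392866 j [-0.6338  0.0197  0.2861  2.3523  0.9245  0.3827  2.2402] F [-0.2402  1.2474 -0.0791] T [ 0.0496  0.8509 -0.0368] 0.5004058286228322 0.0
```

Good posture now. Descend gently and check the forces.

Request:
move_arm --pt "0.01 -0.002 -0.014 -0.005 -0.002 0.01" --pt "0.02 -0.004 -0.028 -0.005 -0.002 0.01" --pt "0.03 -0.006 -0.042 -0.005 -0.002 0.01" --pt "0.039 -0.008 -0.056 -0.005 -0.002 0.01" --pt "0.039 -0.008 -0.056 -0.005 -0.002 0.01"

```text
clock: 11.0
position: [0.5539, 0.0117, 0.1776]
ee_rot: [-2.199, 1.682, -0.79]
force: [-0.5, -0.1, -0.5]
width: 0.502
gripper_force: 0.0
```

```bash
python3 -c "
from h import *
go([0,0,.028],207)"
```

```text
t 11.0 shift [-0.0006 -0.0011 -0.0008] turn [-0.0006  0.0022  0.0001]
tcp barrel [0.0006 0.0009 0.0283] yaz -153.04120658547322 tilt 0.13190287527244268 j [-0.6223  0.1545  0.354   2.3607  1.2137  0.237   1.978 ] F [-0.6361 -0.2139 -0.1768] T [ 0.0256  0.7834 -0.03  ] 0.5024075297619957 0.0
```

Request:
move_arm --pt "0 -0.001 0 0 0 0" --pt "0 -0.001 0 0 0 0" --pt "0 -0.001 0 0 0 0" --pt "0 -0.001 0 0 0 0" --claw -1 --squeeze 40

```text
clock: 11.4
position: [0.5537, 0.0112, 0.1775]
ee_rot: [-2.198, 1.683, -0.788]
force: [-0.3, -0.5, -0.3]
width: 0.2
gripper_force: 0.0
```

```bash
python3 -c "
from h import *
where()"
```

```text
tcp barrel [0.0005 0.0003 0.0283] yaz -153.08921770881273 tilt 0.1322450901569555 j [-0.6195  0.1539  0.3532  2.3612  1.2131  0.2353  1.9796] F [-0.3384 -0.5586 -0.0986] T [-0.0222  0.7722  0.0283] 0.19988378840178384 0.0
```

Request:
move_arm --pt "0 0 0 0 0 0" --pt "0 0 0 0 0 0" --pt "0 0 0 0 0 0"

```text
clock: 11.7
position: [0.553, 0.0108, 0.1768]
ee_rot: [-2.2, 1.684, -0.788]
force: [-6.3, 0.4, 5.1]
width: 0.148
gripper_force: 40.0
```

```bash
python3 -c "
from h import *
where()"
```

```text
tcp barrel [-0.0004 -0.0001  0.0281] yaz -153.0753637811096 tilt 0.04390460278835668 j [-0.6194  0.1546  0.3533  2.3622  1.2134  0.2354  1.9792] F [-2.2389 -0.8787  7.7378] T [-0.2476  1.2782 -0.0202] 0.14836439159048884 39.95386183261871
```

Request:
move_arm --pt "0 0 0 0.094 -0.02 -0.137" --pt "0 0 0 0.187 -0.039 -0.273" --pt "0 0 -0.0004 0.281 -0.059 -0.41" --pt "0.0005 0 -0.0008 0.374 -0.078 -0.546" --pt "0.0005 0 -0.0008 0.374 -0.078 -0.546"

```text
clock: 12.2
position: [0.5539, 0.0107, 0.1766]
ee_rot: [-1.416, 2.232, -0.583]
force: [-4.5, -1.0, 5.9]
width: 0.15
gripper_force: 40.0
```

```bash
python3 -c "
from h import *
where()"
```

```text
tcp barrel [ 0.0003 -0.      0.0274] yaz 166.5825994687218 tilt 0.09082523959460481 j [-0.6876  0.1583  0.4327  2.3657  1.2046  0.2201  1.285 ] F [-0.0334 -1.8573  7.2112] T [-0.3398  0.7059  0.016 ] 0.14972580571314445 39.954426884651184
```

Request:
move_arm --pt "0 0 0 0.07 -0.015 -0.102" --pt "0 0 -0.0003 0.14 -0.029 -0.205"

```text
clock: 12.4
position: [0.5542, 0.0105, 0.1765]
ee_rot: [-1.098, 2.366, -0.494]
force: [-2.3, -0.5, 5.4]
width: 0.15
gripper_force: 40.0
```

```bash
python3 -c "
from h import *
where()"
```

```text
tcp barrel [ 0.0005 -0.0001  0.0272] yaz 151.61271898913094 tilt 0.11850528244096649 j [-0.7152  0.1599  0.465   2.3669  1.1968  0.2143  1.0321] F [ 1.3343 -0.9785  5.6375] T [-0.4009  0.4436  0.0297] 0.15040132755838467 39.95367407798767
```

Request:
move_arm --pt "0 0 0 0.07 -0.015 -0.102" --pt "0 0 -0.0003 0.14 -0.029 -0.205"

```text
clock: 12.6
position: [0.5543, 0.0104, 0.1764]
ee_rot: [-0.772, 2.462, -0.401]
force: [-3.0, -1.3, 7.3]
width: 0.151
gripper_force: 40.6
```

```bash
python3 -c "
from h import *
where()"
```

```text
tcp barrel [ 0.0005 -0.0003  0.027 ] yaz 136.6462198692319 tilt 0.15326467752178044 j [-0.7445  0.162   0.4996  2.3682  1.1863  0.2079  0.782 ] F [ 1.9832 -1.8939  7.5268] T [-0.6127  0.2924  0.7633] 0.15108845332137977 40.60478746891022
```

Clamped: the torque rose to 0.76 N m at 55 to 70° of turn. The next slot lines up at tool azimuth 90°, plus about 2.3° for spring-back.

Request:
move_arm --pt "0 0 0 0.075 -0.016 -0.109" --pt "0 0 0 0.15 -0.031 -0.218" --pt "0 0 0 0.225 -0.047 -0.327" --pt "0 0 0 0.3 -0.062 -0.437" --pt "0 0 0 0.374 -0.078 -0.546"

```text
clock: 13.1
position: [0.5543, 0.0099, 0.1765]
ee_rot: [0.114, 2.533, -0.132]
force: [-3.6, -3.7, 7.6]
width: 0.152
gripper_force: 41.7
```

```bash
python3 -c "
from h import *
go([0,0,.027],87.7)"
```

```text
t 13.1 shift [-0.0005  0.0011 -0.0005] turn [ 0.0865 -0.0182 -0.121 ]
tcp barrel [ 0.0006 -0.0008  0.027 ] yaz 96.69082264065172 tilt 0.18307747883425343 j [-0.8337  0.1676  0.6073  2.3727  1.1423  0.1853  0.1328] F [ 2.1014 -4.3612  7.8494] T [-1.0026  0.0818  1.0218] 0.15164717325637084 41.664724946022034
```

Request:
move_arm --pt "0 0.0005 0 0.045 -0.01 -0.065" --pt "0 0.001 0 0.085 -0.018 -0.122" --pt "0 0.001 0 0.085 -0.018 -0.122"

```text
clock: 13.4
position: [0.5543, 0.0098, 0.1765]
ee_rot: [0.31, 2.513, -0.071]
force: [-3.6, -4.8, 8.1]
width: 0.149
gripper_force: 40.2
```

Request:
move_arm --pt "0 0 0 0 0 0" --pt "0 0 0 0 0 0" --pt "0 0 0 0 0 0" --pt "0 0 0 0 0 0" --claw 0

```text
clock: 13.8
position: [0.5539, 0.0121, 0.1758]
ee_rot: [0.304, 2.515, -0.068]
force: [0.4, -0.1, -0.6]
width: 0.45
gripper_force: 0.0
```

```bash
python3 -c "
from h import *
go([0,0,.11],90)"
```

```text
t 13.8 shift [-0.0621  0.0112  0.0911] turn [-0.0192  0.003   0.0271]
tcp barrel [-0.0004  0.0013  0.0269] yaz 87.99955488133052 tilt 0.06336191636640327 j [-0.8578  0.1702  0.6338  2.3749  1.132   0.176  -0.01  ] F [-0.0161 -0.0056 -0.6712] T [-0.0045  0.6829 -0.0022] 0.4497615488681447 0.0
```

Released. Rise along the axis and look.

Request:
move_arm --pt "-0.02 0.004 0.03 0 0 0" --pt "-0.045 0.008 0.065 0 0 0" --pt "-0.075 0.014 0.11 0 0 0" --pt "-0.1 0.019 0.147 0 0 0" --pt "-0.1 0.019 0.147 0 0 0"

```text
clock: 14.3
position: [0.4787, 0.0273, 0.2895]
ee_rot: [0.304, 2.511, -0.061]
force: [1.0, 0.7, -0.1]
width: 0.498
gripper_force: 0.0
```

```bash
python3 -c "
from h import *
where()
s=readout.observe();p,d=get_image('wrist');np.save('w3d.npy',d)
q=wcloud(s,d).reshape(-1,3)[:300*640]
for m in ((np.hypot(q[:,0],q[:,1])<.03)&(q[:,2]>.048)&(q[:,2]<.062),(q[:,1]>.055)&(q[:,1]<.11)&(np.abs(q[:,0])<.02)&(q[:,2]>.053)&(q[:,2]<.064)):
    if m.sum()>5: print(m.sum(),cv2.minAreaRect((q[m][:,:2]*1000).astype(np.float32)),np.median(q[m],0)*1000)
cv2.imwrite('pics/w3.png',cv2.resize(p[120:340,200:460],(780,660))[:590,:,::-1])
p,d=get_image('top');cv2.imwrite('pics/t3.png',p[:,:,::-1])"
```

```text
tcp barrel [0.0019 0.0008 0.164 ] yaz 87.88881377118258 tilt 0.3425131616461867 j [-0.9267 -0.218   0.4021  2.3224  0.7956  0.6842  0.2696] F [ 0.6616  0.8577 -0.5736] T [0.1339 0.6708 0.0378] 0.497549784316612 0.0
1085 ((0.16888809204101562, -1.0134153366088867), (46.15732955932617, 14.087082862854004), 2.4073078632354736) [-1.6338 -1.039  55.9285]
295 ((-0.7200098037719727, 75.6416244506836), (14.424205780029297, 11.809093475341797), 85.94435119628906) [-1.4927 74.5404 59.8027]
```

View pics/w3.png

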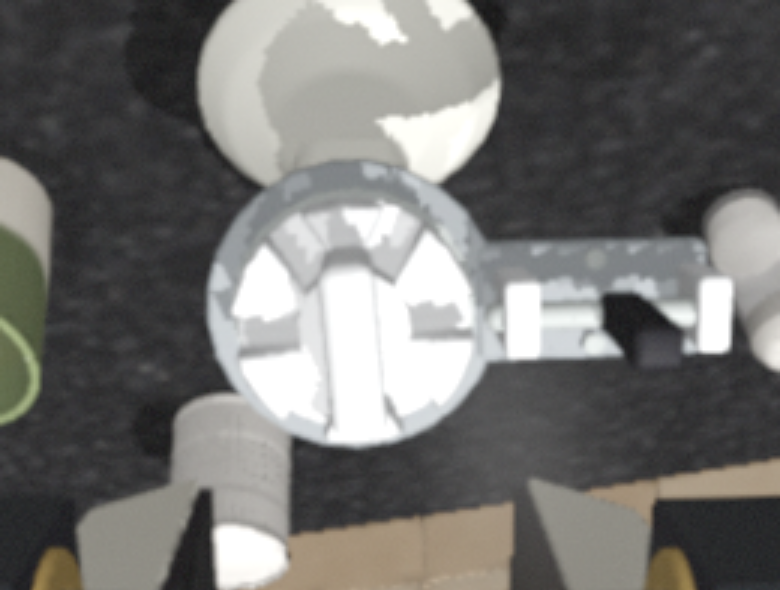

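The wing sits about 2.4° short of the bolt line (right-hand slot at (440,320) against the bolt tip at (497,318)). I'll regrip and turn a bit further.

```bash
python3 -c "
from h import *
go([0.0003,-0.0006,.027],92.4)"
```

```text
t 14.4 shift [ 0.0999 -0.022  -0.1472] turn [-0.0435  0.0093  0.0592]
tcp barrel [0.0008 0.0002 0.1615] yaz 87.96170080431195 tilt 0.14835900952984835 j [-0.9256 -0.2116  0.4052  2.3247  0.7977  0.6785  0.2686] F [ 0.2194  0.282  -0.9194] T [ 0.028   0.6734 -0.0416] 0.49681439913312575 0.0
```

Request:
move_arm --pt "0.03 -0.007 -0.044 -0.043 0.009 0.059" --pt "0.06 -0.013 -0.088 -0.043 0.009 0.059" --pt "0.08 -0.018 -0.118 -0.043 0.009 0.059" --pt "0.1 -0.022 -0.147 -0.043 0.009 0.059" --pt "0.1 -0.022 -0.147 -0.043 0.009 0.059"

```text
clock: 14.9
position: [0.554, 0.0082, 0.1724]
ee_rot: [0.208, 2.53, -0.108]
force: [-1.0, 1.3, 2.0]
width: 0.503
gripper_force: 0.8
```

```bash
python3 -c "
from h import *
go([0.0003,-0.0006,.027],92.4)"
```

```text
t 14.9 shift [0.0001 0.0025 0.0052] turn [ 0.0061 -0.0058  0.002 ]
tcp barrel [-0.0017 -0.0024  0.0236] yaz 92.54772052812751 tilt 0.49659348449363844 j [-0.8474  0.1798  0.6307  2.3749  1.1406  0.1729  0.0623] F [0.1635 1.1029 2.347 ] T [ 0.2593  0.6033 -0.0097] 0.5033918946252242 0.8030730773566574
```

Request:
move_arm --pt "-0.001 0.003 0.005 0 0 0" --pt "-0.001 0.003 0.005 0 0 0"

```text
clock: 15.1
position: [0.5529, 0.0113, 0.1785]
ee_rot: [0.209, 2.528, -0.104]
force: [0.1, 0.0, 0.3]
width: 0.501
gripper_force: 0.0
```

```bash
python3 -c "
from h import *
go([0.0003,-0.0006,.027],92.4)"
```

```text
t 15.1 shift [ 0.0016 -0.0016 -0.003 ] turn [ 0.0032 -0.003   0.0018]
tcp barrel [0.0004 0.0004 0.0296] yaz 92.4414967984901 tilt 0.2797969661410565 j [-0.8423  0.1605  0.6089  2.3703  1.0997  0.1966  0.0986] F [0.1952 0.016  0.186 ] T [0.015  0.6914 0.0586] 0.500928209559473 0.0
```

Close with 60 N.

Request:
move_arm --pt "0.001 -0.001 -0.002 0 0 0" --pt "0.001 -0.001 -0.002 0 0 0" --pt "0.001 -0.001 -0.002 0 0 0" --pt "0.001 -0.001 -0.002 0 0 0" --pt "0.001 -0.001 -0.002 0 0 0" --claw -1 --squeeze 60

```text
clock: 15.6
position: [0.5538, 0.01, 0.1781]
ee_rot: [0.21, 2.526, -0.103]
force: [-1.4, -0.2, 3.3]
width: 0.151
gripper_force: 59.9
```

Request:
move_arm --pt "0 0 0 0 0 0" --pt "0 0 0 0 0 0" --pt "0 0 0 0 0 0"

```text
clock: 15.9
position: [0.5538, 0.0102, 0.1781]
ee_rot: [0.21, 2.526, -0.103]
force: [-2.6, -4.4, 4.1]
width: 0.152
gripper_force: 59.9
```

```bash
python3 -c "
from h import *
go([0.0003,-0.0006,.027],85.4)"
```

```text
t 15.9 shift [ 0.0004 -0.0002 -0.0024] turn [ 0.0676 -0.0152 -0.093 ]
tcp barrel [ 0.0011 -0.0005  0.0286] yaz 92.35462681963504 tilt 0.21156435040690807 j [-0.8418  0.1631  0.6137  2.3711  1.1132  0.1903  0.0864] F [ 0.9738 -4.8703  4.2814] T [-1.1585  0.4974  0.0843] 0.15189101355253706 59.93693947792053
```

Request:
move_arm --pt "0 0 0 0.034 -0.007 -0.048" --pt "0 0 0 0.066 -0.014 -0.096" --pt "0 0 0 0.066 -0.014 -0.096"

```text
clock: 16.2
position: [0.5538, 0.0101, 0.1781]
ee_rot: [0.366, 2.506, -0.054]
force: [-2.9, -5.2, 5.1]
width: 0.149
gripper_force: 60.1
```

```bash
python3 -c "
from h import *
where()"
```

```text
tcp barrel [ 0.0011 -0.0007  0.0286] yaz 85.25865019378583 tilt 0.22054436909448527 j [-0.8615  0.1648  0.6377  2.3722  1.1036  0.185  -0.0268] F [ 1.4533 -5.6378  5.1532] T [-1.3613  0.3677  0.6006] 0.1485199163341991 60.10984718799591
```

Request:
move_arm --pt "0 0 0 0 0 0" --pt "0 0 0 0 0 0" --pt "0 0 0 0 0 0" --pt "0 0 0 0 0 0" --claw 0

```text
clock: 16.6
position: [0.5541, 0.0117, 0.1781]
ee_rot: [0.362, 2.506, -0.051]
force: [0.1, -0.3, -0.4]
width: 0.446
gripper_force: 0.0
```

Request:
move_arm --pt "-0.02 0.004 0.03 0 0 0" --pt "-0.045 0.008 0.065 0 0 0" --pt "-0.075 0.014 0.11 0 0 0" --pt "-0.1 0.019 0.147 0 0 0" --pt "-0.1 0.019 0.147 0 0 0"

```text
clock: 17.1
position: [0.4788, 0.0268, 0.2918]
ee_rot: [0.362, 2.503, -0.044]
force: [0.3, 0.3, 0.0]
width: 0.499
gripper_force: 0.0
```

```bash
python3 -c "
from h import *
where()
s=readout.observe();p,d=get_image('wrist')
q=wcloud(s,d).reshape(-1,3)[:300*640]
for m in ((np.hypot(q[:,0],q[:,1])<.03)&(q[:,2]>.048)&(q[:,2]<.062),(q[:,1]>.055)&(q[:,1]<.11)&(np.abs(q[:,0])<.02)&(q[:,2]>.053)&(q[:,2]<.064)):
    if m.sum()>5: print(m.sum(),cv2.minAreaRect((q[m][:,:2]*1000).astype(np.float32)),np.median(q[m],0)*1000)
cv2.imwrite('pics/w4.png',cv2.resize(p[120:340,200:460],(780,660))[:590,:,::-1])"
```

```text
tcp barrel [0.0034 0.0003 0.1658] yaz 85.2642615781178 tilt 0.27359706609323786 j [-0.9387 -0.2232  0.4101  2.3185  0.7957  0.695   0.2253] F [ 0.235   0.3177 -0.1351] T [0.0455 0.6933 0.0208] 0.4988666937832352 0.0
1077 ((0.026470184326171875, -1.0240306854248047), (14.019800186157227, 46.802696228027344), 89.62205505371094) [-1.6298 -0.8812 55.9275]
301 ((-0.08822154998779297, 75.76905822753906), (14.825547218322754, 12.577282905578613), 86.54524230957031) [-0.9643 74.626  59.7487]
```

View pics/w4.png

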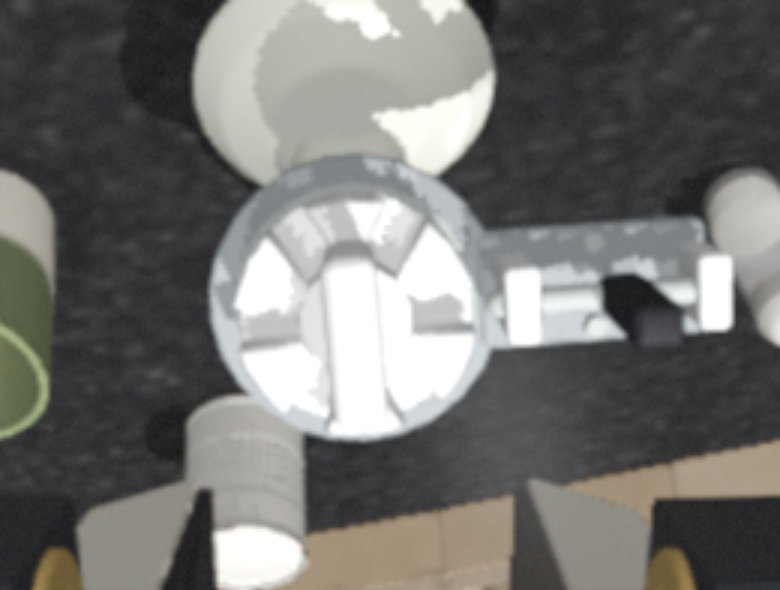

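The wing is now in line to within 0.5°: the right slot at (440,313) faces the bolt tip at (495,303). The knob top is at (655,322). Now I grip the knob with the fingers closing along the bolt.

```bash
python3 -c "
from sim import *
go([0,.0755,.09],90);go([0,.0755,.032],90)
q=readout.observe()['joints']
for w in (np.ones(7),np.array([4,4,2,2,1,1,1.])):
  a=q
  for pb in([0,.0755,.09],[0,.0755,.032],[0,.0575,.032]): a,m,_=sim(a,*tgt(pb,90),w=w);print(a,m)
"
```

```text
t 17.15 shift [ 0.073   0.0873 -0.0834] turn [-0.0459  0.0113  0.0624]
tcp barrel [0.0029 0.0002 0.1643] yaz 85.30676105643458 tilt 0.20350152822008835 j [-0.938  -0.2195  0.412   2.3199  0.7971  0.6908  0.2245] F [ 0.0766 -0.0812 -0.043 ] T [-0.0374  0.7106 -0.0335] 0.5024698588301386 0.0
t 17.15 shift [ 0.1165  0.0782 -0.1468] turn [-0.0459  0.0113  0.0624]
tcp barrel [0.0029 0.0002 0.1643] yaz 85.30676105643458 tilt 0.20350152822008835 j [-0.938  -0.2195  0.412   2.3199  0.7971  0.6908  0.2245] F [ 0.0766 -0.0812 -0.043 ] T [-0.0374  0.7106 -0.0335] 0.5024698588301386 0.0
[-0.9346  0.0232  0.4417  2.3221  0.9027  0.4647  0.117 ] 0.2425654951358256
[-0.9049  0.1795  0.5229  2.3363  1.0807  0.2724 -0.0457] 0.15241839706510368
[-0.8846  0.164   0.5443  2.3563  1.1076  0.249  -0.0355] 0.12903386328527292
[-0.941   0.0232  0.4483  2.3221  0.9024  0.4646  0.1174] 0.24256547466529366
[-0.9101  0.18    0.5289  2.3363  1.0781  0.2712 -0.0432] 0.15117470889475026
[-0.8955  0.1651  0.5569  2.3562  1.1024  0.2466 -0.0303] 0.12657025715135473
```

Request:
move_arm --pt "0.03 0.045 -0.03 -0.046 0.011 0.062" --pt "0.073 0.087 -0.083 -0.046 0.011 0.062" --pt "0.073 0.087 -0.083 -0.046 0.011 0.062" --pt "0.073 0.087 -0.083 -0.046 0.011 0.062" --pt "0.073 0.087 -0.083 -0.046 0.011 0.062"

```text
clock: 17.65
position: [0.5333, 0.0892, 0.2255]
ee_rot: [0.263, 2.522, -0.092]
force: [-0.3, -0.2, 0.8]
width: 0.499
gripper_force: 0.0
```

```bash
python3 -c "
from h import *
go([0,.0755,.032],90)"
```

```text
t 17.65 shift [ 0.0444 -0.0053 -0.0604] turn [ 0.0057 -0.0041  0.0041]
tcp barrel [-0.0014  0.0725  0.0883] yaz 90.02086053356211 tilt 0.4832959915427327 j [-0.9556  0.0603  0.4416  2.2932  0.8865  0.4855  0.1062] F [ 0.2923 -0.2546  0.7733] T [-0.0026  0.6798  0.0167] 0.4993602846051161 0.0
```

Request:
move_arm --pt "0.011 -0.001 -0.015 0.005 -0.004 0.004" --pt "0.022 -0.003 -0.03 0.005 -0.004 0.004" --pt "0.033 -0.004 -0.045 0.005 -0.004 0.004" --pt "0.043 -0.005 -0.06 0.005 -0.004 0.004" --pt "0.043 -0.005 -0.06 0.005 -0.004 0.004"

```text
clock: 18.15
position: [0.5659, 0.0855, 0.1814]
ee_rot: [0.261, 2.518, -0.08]
force: [-1.0, -1.2, -0.3]
width: 0.501
gripper_force: 0.0
```

```bash
python3 -c "
from h import *
go([0,.0755,.032],90)"
```

```text
t 18.15 shift [ 0.0009 -0.0003 -0.0016] turn [-0.0012  0.0016  0.0002]
tcp barrel [0.0001 0.0756 0.0334] yaz 89.93806767043286 tilt 0.10127378174564877 j [-0.9161  0.2019  0.5052  2.3021  1.0296  0.3015 -0.0227] F [-0.7768 -1.3701  0.1365] T [0.0017 0.6946 0.0134] 0.5006312980515256 0.0
```

Request:
move_arm --pt "0 0 0 0 0 0" --pt "0 0 0 0 0 0" --pt "0 0 0 0 0 0" --pt "0 0 0 0 0 0" --pt "0 0 0 0 0 0" --claw -1 --squeeze 20

```text
clock: 18.65
position: [0.566, 0.0868, 0.1815]
ee_rot: [0.259, 2.518, -0.08]
force: [-4.3, -0.9, 6.2]
width: 0.149
gripper_force: 20.0
```

Request:
move_arm --pt "0 0 0 0 0 0" --pt "0 0 0 0 0 0"

```text
clock: 18.85
position: [0.566, 0.0867, 0.1814]
ee_rot: [0.259, 2.518, -0.08]
force: [-5.8, 0.2, 7.9]
width: 0.151
gripper_force: 20.0
```

```bash
python3 -c "
from h import *
go([0,.0585,.033],90)"
```

```text
t 18.85 shift [-0.0046 -0.024  -0.0005] turn [-0.0011  0.0016 -0.0013]
tcp barrel [-0.0001  0.0768  0.0335] yaz 90.01539825352049 tilt 0.13700431010617695 j [-0.9172  0.2022  0.5039  2.3013  1.029   0.3023 -0.0225] F [-0.2059 -0.9585  9.7498] T [-0.3058  0.743  -0.0091] 0.15110091071397572 20.003453493118286
```

Request:
move_arm --pt "-0.001 -0.0045 0 0 0 0" --pt "-0.002 -0.009 0 0 0 0" --pt "-0.002 -0.009 0 0 0 0"

```text
clock: 19.15
position: [0.5646, 0.0799, 0.1814]
ee_rot: [0.259, 2.518, -0.079]
force: [-4.2, 1.1, 7.7]
width: 0.156
gripper_force: 20.0
```

```bash
python3 -c "
from h import *
where()"
```

```text
tcp barrel [-0.      0.0699  0.0335] yaz 90.01262353623844 tilt 0.16217314315381834 j [-0.9097  0.1963  0.5107  2.3094  1.0393  0.2934 -0.0201] F [0.8884 0.1991 8.8223] T [-0.0292  0.6135  0.0142] 0.15580973955035457 20.002762377262115
```

Request:
move_arm --pt "-0.001 -0.005 0 0 0 0" --pt "-0.002 -0.01 0 0 0 0" --pt "-0.0023 -0.0125 0 0 0 0" --pt "-0.0023 -0.0125 0 0 0 0"

```text
clock: 19.55
position: [0.5627, 0.0707, 0.1814]
ee_rot: [0.259, 2.518, -0.079]
force: [-6.7, 1.9, 9.8]
width: 0.151
gripper_force: 20.0
```

```bash
python3 -c "
from h import *
where()"
```

```text
tcp barrel [0.     0.0605 0.0335] yaz 90.01926858993656 tilt 0.17342372451621405 j [-0.8986  0.1887  0.5193  2.3195  1.0516  0.2817 -0.0149] F [-0.0543  0.5107 12.0215] T [0.0369 0.8489 0.0071] 0.1511937604292481 20.00455230474472
```

Request:
move_arm --pt "-0.0003 -0.0015 0 0 0 0" --pt "-0.0007 -0.0033 0 0 0 0" --pt "-0.0007 -0.0033 0 0 0 0" --pt "-0.0007 -0.0033 0 0 0 0"

```text
clock: 19.95
position: [0.5625, 0.07, 0.1815]
ee_rot: [0.256, 2.518, -0.076]
force: [-4.4, 5.8, 5.3]
width: 0.151
gripper_force: 20.0
```

```bash
python3 -c "
from h import *
where()"
```

```text
tcp barrel [0.     0.0598 0.0335] yaz 90.09801335478247 tilt 0.3171217697674198 j [-0.8963  0.1872  0.5203  2.3215  1.0549  0.2772 -0.0137] F [-1.4274  4.7489  7.5252] T [ 0.9248  0.8947 -0.0413] 0.15136520492824285 20.002749860286713
```

The bolt is at its stop after 17.0 mm of travel. Release and retreat.

Request:
move_arm --pt "0 0 0 0 0 0" --pt "0 0 0 0 0 0" --pt "0 0 0 0 0 0" --pt "0 0 0 0 0 0" --claw -0.1

```text
clock: 20.35
position: [0.5621, 0.0677, 0.1809]
ee_rot: [0.26, 2.518, -0.081]
force: [0.4, -0.1, 0.1]
width: 0.429
gripper_force: 0.0
```

Request:
move_arm --pt "-0.02 0.006 0.03 0 0 0" --pt "-0.045 0.011 0.065 0 0 0" --pt "-0.075 0.017 0.11 0 0 0" --pt "-0.1 0.022 0.147 0 0 0" --pt "-0.1 0.022 0.147 0 0 0"

```text
clock: 20.85
position: [0.4869, 0.0859, 0.2946]
ee_rot: [0.259, 2.515, -0.073]
force: [0.7, 1.0, -0.0]
width: 0.448
gripper_force: 0.0
```

```bash
python3 -c "
from h import *
where()
s=readout.observe();p,d=get_image('wrist')
q=wcloud(s,d).reshape(-1,3)[:300*640]
for m in ((np.hypot(q[:,0],q[:,1])<.03)&(q[:,2]>.048)&(q[:,2]<.062),(q[:,1]>.04)&(q[:,1]<.11)&(np.abs(q[:,0])<.02)&(q[:,2]>.053)&(q[:,2]<.064)):
    if m.sum()>5: print(m.sum(),cv2.minAreaRect((q[m][:,:2]*1000).astype(np.float32)),np.median(q[m],0)*1000)
a=cv2.resize(p[120:320,200:460],(400,308))
t,_=get_image('top');b=cv2.resize(t[140:320,220:460],(400,300));o=np.zeros((308,800,3),np.uint8);o[:,:400]=a;o[:300,400:]=b
cv2.imwrite('pics/w5.png',o[:,:,::-1])"
```

```text
tcp barrel [0.0017 0.0599 0.1705] yaz 89.93193093357726 tilt 0.45309454826155476 j [-1.0018 -0.15    0.3517  2.2679  0.7867  0.7331  0.1974] F [ 0.3704  1.1447 -0.3178] T [ 0.0617  0.682  -0.0178] 0.4478098090883028 0.0
1025 ((-0.24900054931640625, -1.0640044212341309), (15.019157409667969, 46.09638214111328), 89.70421600341797) [-1.8838  0.409  55.8039]
288 ((-0.36348962783813477, 59.85502624511719), (12.873223304748535, 11.703530311584473), 89.65393829345703) [-1.1917 59.85   59.9331]
```

View pics/w5.png

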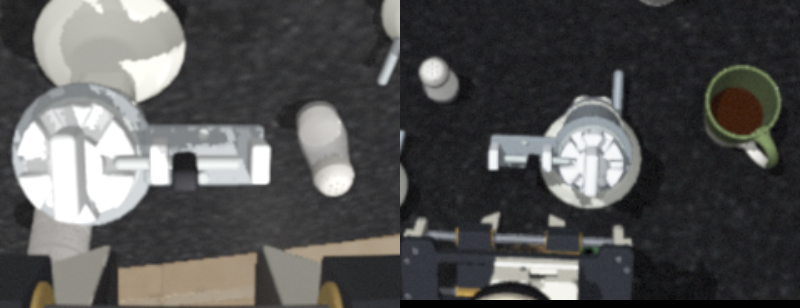

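The bolt rod now sits in the nut's right-hand slot (about (120,163) in the left crop) and the knob has moved 17 mm. The mug and salt shaker are where they were, and the robot is clear of everything.

```bash
python3 -c "
from cell import ticket
print(ticket.sign_off())"
```

```text
the job is handed in; nothing more can be done
None
```

I clamped the nut, turned it on to the next slot (within about 0.5°), slid the lock bolt fully home (17 mm of travel), let go of everything and handed the job in at about 21 s. The mug and salt shaker showed unmoved in the last view; the peeler was hidden under the arm there, but I never worked near it.

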